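# Kit square board spacers by length and lock the carrier

### The job

Sort all the loose aluminium spacers by length into the three black row trays, each in the tray whose lane matches its length, lying flat on the lane floor and squarely across the lane, side by side with the others. When all are in, turn the red lock knob clockwise until it clicks past its detent into the locked position. Leave the cup, tape roll and scanner where they are.

Things in the scene. Friction and masses are not known exactly. Their poses are not given: they have to be found in the camera images.
- short_1: short spacer, number 1 of up to three: a square aluminium bar 14 x 14 x 34 mm with a small dark screw hole in each end, 18 g, lying loose; origin at its centre, x along its length. It may be absent.
- short_2: short spacer, number 2 of up to three: a square aluminium bar 14 x 14 x 34 mm with a small dark screw hole in each end, 18 g, lying loose; origin at its centre, x along its length. It may be absent.
- short_3: short spacer, number 3 of up to three: a square aluminium bar 14 x 14 x 34 mm with a small dark screw hole in each end, 18 g, lying loose; origin at its centre, x along its length. It may be absent.
- medium_1: medium spacer, number 1 of up to three: a square aluminium bar 14 x 14 x 48 mm with a small dark screw hole in each end, 25 g, lying loose; origin at its centre, x along its length. It may be absent.
- medium_2: medium spacer, number 2 of up to three: a square aluminium bar 14 x 14 x 48 mm with a small dark screw hole in each end, 25 g, lying loose; origin at its centre, x along its length. It may be absent.
- medium_3: medium spacer, number 3 of up to three: a square aluminium bar 14 x 14 x 48 mm with a small dark screw hole in each end, 25 g, lying loose; origin at its centre, x along its length. It may be absent.
- long_1: long spacer, number 1 of up to three: a square aluminium bar 14 x 14 x 62 mm with a small dark screw hole in each end, 33 g, lying loose; origin at its centre, x along its length. It may be absent.
- long_2: long spacer, number 2 of up to three: a square aluminium bar 14 x 14 x 62 mm with a small dark screw hole in each end, 33 g, lying loose; origin at its centre, x along its length. It may be absent.
- long_3: long spacer, number 3 of up to three: a square aluminium bar 14 x 14 x 62 mm with a small dark screw hole in each end, 33 g, lying loose; origin at its centre, x along its length. It may be absent.
- tray_short: short-spacer row tray, black with a dark green lane floor, fixed, outside 80 (x) x 160 (y) x 13 mm like the others, with one open lane 42 mm wide in x (34 mm spacers plus 8), 152 mm long in y. Origin: centre of the underside, z up; lane floor 3 mm above it, walls 10 mm above that floor. Spacers lie across the lane (length along x), next to one another along y.
- tray_medium: medium-spacer row tray, black with a dark green lane floor, fixed, outside 80 (x) x 160 (y) x 13 mm like the others, with one open lane 56 mm wide in x (48 mm spacers plus 8), 152 mm long in y. Origin: centre of the underside, z up; lane floor 3 mm above it, walls 10 mm above that floor. Spacers lie across the lane (length along x), next to one another along y.
- tray_long: long-spacer row tray, black with a dark green lane floor, fixed, outside 80 (x) x 160 (y) x 13 mm like the others, with one open lane 70 mm wide in x (62 mm spacers plus 8), 152 mm long in y. Origin: centre of the underside, z up; lane floor 3 mm above it, walls 10 mm above that floor. Spacers lie across the lane (length along x), next to one another along y.
- carrier: carrier: grey metal plate 270 (x) x 250 (y) x 8 mm, fixed on the bench. The three row trays stand on it side by side in x, 2 mm apart, in any order, at its +y side; the red lock knob at its -y side, with a low steel spring link beside it. Origin: centre of the underside, z up.
- lock_grip (a point): point on the upright axis of the red lock knob, 36 mm above the plate (44 above the bench), where to put the point between the finger pads (tips 19 mm lower clear the hub). Knob: hub of radius 22 mm, 12 mm high, and on it an upright grip bar 44 mm long, 14 mm thick, from 12 to 44 mm above the plate, with a white mark on its +x end at joint 0.
- lock_knob (a joint): turn of the lock knob, rad, growing clockwise seen from above. At 0 (unlocked, the start) the grip bar lies along the carrier's x axis, at 1.57 (locked) along its y axis. A sprung detent has its crest at 0.79: leaving 0 takes 0.16 N m, falling to none at the crest; let go before the crest it springs back to 0, past it it snaps on to the stop at 1.57 and stays.
- cup: bystander: clear plastic cup, radius 28 mm, 60 mm high, loose; origin at the centre of its underside
- tape_roll: bystander: cream roll of tape lying flat, radius 36 mm, 26 mm high, loose; origin at the centre of its underside
- scanner: bystander: grey and black hand-held bar code scanner, about 160 x 60 x 44 mm, lying loose; origin on the bench under its handle
Mind the look-alikes: they are no part of the job. What is shaped like the short_1 but blue or purple is not meant.

How it is judged (in metres and radians):
On the way, in this order (a step that is already met when the one before it is completed fails the run):
1. every spacer lies across the lane of its matching tray (x of short_1 in the frame of tray_short between -0.009 and 0.009 m and y of short_1 in the frame of tray_short between -0.072 and 0.072 m and z of short_1 in the frame of tray_short between 0.007 and 0.0135 m and angle between the x axis of each of short_1, short_2, short_3 and the x axis of tray_short, either way round below 0.3 rad and linear speed of each of short_1, short_2, short_3, medium_1, medium_2, medium_3, long_1, long_2, long_3 below 0.02 m/s and x of short_2 in the frame of tray_short between -0.009 and 0.009 m and y of short_2 in the frame of tray_short between -0.072 and 0.072 m and z of short_2 in the frame of tray_short between 0.007 and 0.0135 m and x of short_3 in the frame of tray_short between -0.009 and 0.009 m and y of short_3 in the frame of tray_short between -0.072 and 0.072 m and z of short_3 in the frame of tray_short between 0.007 and 0.0135 m and x of medium_1 in the frame of tray_medium between -0.009 and 0.009 m and y of medium_1 in the frame of tray_medium between -0.072 and 0.072 m and z of medium_1 in the frame of tray_medium between 0.007 and 0.0135 m and angle between the x axis of each of medium_1, medium_2, medium_3 and the x axis of tray_medium, either way round below 0.3 rad and x of medium_2 in the frame of tray_medium between -0.009 and 0.009 m and y of medium_2 in the frame of tray_medium between -0.072 and 0.072 m and z of medium_2 in the frame of tray_medium between 0.007 and 0.0135 m and x of medium_3 in the frame of tray_medium between -0.009 and 0.009 m and y of medium_3 in the frame of tray_medium between -0.072 and 0.072 m and z of medium_3 in the frame of tray_medium between 0.007 and 0.0135 m and x of long_1 in the frame of tray_long between -0.009 and 0.009 m and y of long_1 in the frame of tray_long between -0.072 and 0.072 m and z of long_1 in the frame of tray_long between 0.007 and 0.0135 m and angle between the x axis of each of long_1, long_2, long_3 and the x axis of tray_long, either way round below 0.3 rad and x of long_2 in the frame of tray_long between -0.009 and 0.009 m and y of long_2 in the frame of tray_long between -0.072 and 0.072 m and z of long_2 in the frame of tray_long between 0.007 and 0.0135 m and x of long_3 in the frame of tray_long between -0.009 and 0.009 m and y of long_3 in the frame of tray_long between -0.072 and 0.072 m and z of long_3 in the frame of tray_long between 0.007 and 0.0135 m), for 0.2 s.
2. the lock knob has clicked past its detent into the locked position (value of joint lock_knob above 1.4 rad), for 0.2 s.
At the end, for the whole second after the job is handed in: every spacer present lies at rest in the tray of its own length, flat on the lane floor, within 9 mm of the lane's middle line and 72 mm of its centre, within 0.3 rad of squarely across; the lock knob stands beyond 1.4 rad (all of step 1 and value of joint lock_knob above 1.4 rad and velocity of joint lock_knob below 0.1 rad/s); the robot touches nothing.
It fails at once if a bystander (cup, tape roll or scanner) is shifted by more than 30 mm (distance of any of cup, tape_roll, scanner from where it was at the start of the episode above 0.03 m).
Of short_1, short_2, short_3, medium_1, medium_2, medium_3, long_1, long_2, long_3 only 7 to 9 are there at a start; the rules pass over those that are not, and their reading is None.
At some moment in a run one of short_1, short_2, short_3, medium_1, medium_2, medium_3, long_1, long_2, long_3 may be knocked a few centimetres aside while the robot is not near it.
Once in a run the grip may slacken for a moment while it holds something.
It also fails if it takes over 208 s, if anything falls off the work surface, if the arm or the gripper's body presses on something with over 40 N, if the wrist force passes 120 N, or if a joint passes its speed limit or range.

### The arm

A 7-joint arm with a two-finger parallel gripper is mounted at the origin on the work surface. World frame = base frame: x ahead of the robot, y to its left, z up, the work surface at z = 0. Lengths are in m, angles in degrees, forces in N, time in s.
With the tool pointing down it reaches from about 0.425 to 0.875 m from the base axis. Payload 4.7 kg.
Tool frame: the origin (TCP) lies at the very end of the fingers, on their centre line; the grasp point (between the pads) lies 19 mm behind it; y points along the fingers, x is the direction in which the jaws open and shut, and the axes are right-handed (so a half turn about y gives the same grasp; the last joint's range is limited). The gripper opens to 87 mm and grips with 3 to 60 N. Pads are 19 mm wide; open, the fingers measure 117 mm over their backs; the gripper's body (75 mm by 190 mm) begins 51 mm behind the grasp point.
Start: joints at [-75.052, 18.392, -4.016, 83.108, 1.295, 78.541, -3.26], TCP at [0.159, 0.63, 0.223] pointing down, gripper open.
Joint ranges: [-163.93, 163.93], [-17.29, 119.83], [-79.2, 71.16], [3.27, 140.29], [-89.18, 269.18], [5.43, 117.66], [-154.24, 154.24]. Speed limits (degrees/s): [147.25, 147.25, 180, 180, 180, 180, 180].

### API

Orientations are given as [roll, pitch, yaw] about the fixed x, y, z axes, in that order (R = Rz(yaw) Ry(pitch) Rx(roll)).
In Python, from plant import robot gives the robot as it stands. The module is installed in compiled form; this text tells all that it offers.
- The arm moves only by the tool step_arm, never from a script. Its arguments are lists of equal length, an entry for each row: "travel": the shift along the tool's x, y, z in mm, a list of three; "roll": the turn about the tool's y in degrees; "claw": the opening, from 0 (shut) to 1 (fully open). A call has 1 to 10 rows; each row is the pose to reach, as a shift and turn from the pose measured when the call began, along the tool's axes at that moment; what a row does not reach only later rows make up. A row lasts 1/10 s, in which the tool goes at most 50 mm and 8.59 degrees, less where a joint would pass 70% of its speed; a pose out of reach is approached as far as the arm can. A call with a gripper value outside its range is refused whole. The fingers move at their own pace and stop on an object; "grip_force" is the grip in N (left out, the last holds). Time passes only in rows, so rows that repeat a pose let the fingers close. It gives the time, the measured TCP pose, the force and the opening at its end, in the units of the state.
- robot.state(): the state, without advancing time (a new reading comes with each control period).
- robot.snapshot(name): name is "scene" or "top"; returns a dict with "color" (420x560x3 uint8, red, green, blue), "z_map" (420x560 float32, m along the optical axis (not along the pixel's ray), 0 where there is no reading), "K" (3x3 intrinsics, pixels), "xyz" and "rotation" of the camera in the world. Camera axes: x right, y down, z forward; pixel columns grow to the right and rows downward; lengths in m; the calibration is good to about 2 mm. A picture is of the moment at which its call begins.
- robot.finish_job(): hands the job in, once; it reports no verdict.
The state is a dict: "time": time; "joints": joint angles; "joint_velocities": joint speeds; "effort": joint torques, N m; "tcp_pos": TCP position; "ee_rot": TCP orientation; "ft_force": force on the tool from outside, world axes, zero at the start; "wrist_torque": the same for the moment, N m; "grip_width": finger opening in m.
Only numpy, scipy, OpenCV 4.12 (cv2) and the standard library are available. Lean on these libraries where they do the work, as an engineer would, in place of code of your own. Each camera call takes 0.05 s, during which the arm holds its last target.

## Working session

There is one attempt and no reset: what is moved stays moved. The work goes in short steps, Python scripts to look and compute and a tool call to move; the robot and the scene stay as the last step left them, time stands still between calls to the robot, and variables do not carry over. Pictures are saved under pics/ and viewed, and the job is handed in when it is done.

Besides the shell and the picture viewer there is one more tool, called after "Request:" as name([rows], argument=value, ...), one row to a line, values as JSON. step_arm: Moves the arm, as the interface text tells. Its arguments: {"type":"object","properties":{"travel":{"type":"array","items":{"type":"array","items":{"type":"number"}}},"roll":{"type":"array","items":{"type":"number"}},"claw":{"type":"array","items":{"type":"number"}},"grip_force":{"type":"number"}},"required":["travel","roll","claw"]}

```bash
mkdir -p pics; cat > h.py <<'E'
import numpy as np, cv2
from plant import robot
def snap(n):
    s=robot.snapshot(n); return s
def save(s,f,crop=None,scale=1):
    im=s["color"][:,:,::-1]
    if crop: im=im[crop[1]:crop[3],crop[0]:crop[2]]
    if scale!=1: im=cv2.resize(im,None,fx=scale,fy=scale,interpolation=cv2.INTER_CUBIC)
    cv2.imwrite("pics/"+f,im)
def world(s):
    K=s["K"];z=s["z_map"];v,u=np.mgrid[0:z.shape[0],0:z.shape[1]]
    p=np.stack([(u-K[0,2])/K[0,0]*z,(v-K[1,2])/K[1,1]*z,z],-1)
    R=np.array(s["rotation"])
    if R.shape!=(3,3):
        from scipy.spatial.transform import Rotation as Ro
        R=Ro.from_euler("xyz",R,degrees=True).as_matrix()
    return p@R.T+np.array(s["xyz"])
E
python3 - <<'E'
from h import *
print(robot.state())
for n in("scene","top"):
    s=snap(n);save(s,n+"0.png");print(n,s["K"],s["xyz"],s["rotation"]);np.savez(n+"0.npz",**s)
E
```

```text
{'time': 0.0, 'joints': array([-75.05055863,  18.43782077,  -4.0162415 ,  83.17681577,
         1.29621954,  78.53982579,  -3.25937815]), 'joint_velocities': array([ 0.13817271, -0.05976616, -0.03787154, -0.08338255, -0.06554646,
       -0.00838647,  0.00607031]), 'effort': array([ 1.93524215e-04, -4.91285598e+01, -4.04053247e-01, -3.12533891e+01,
       -6.40400453e-02,  4.38581093e-02,  1.70417215e-04]), 'tcp_pos': array([0.15871914, 0.62974301, 0.22145889]), 'ee_rot': array([-90.00679339,   0.10914631,  75.86188318]), 'ft_force': array([ 0.44087277,  1.18102621, -0.00911366]), 'wrist_torque': array([-0.02691442, -0.04664176,  0.00586347]), 'grip_width': 0.08728779362352054}
scene [[546.80259979   0.         276.12981176]
 [  0.         546.80259979 207.73492192]
 [  0.           0.           1.        ]] [ 1.00299988 -0.7498725   0.95336381] [-138.93749981   -0.63908348   37.75947148]
top [[385.98010189   0.         279.21886604]
 [  0.         385.98010189 208.9887724 ]
 [  0.           0.           1.        ]] [ 0.33676105 -0.11216786  1.06068804] [-168.31893666   -0.20607721  -89.27868435]
```

View pics/scene0.png

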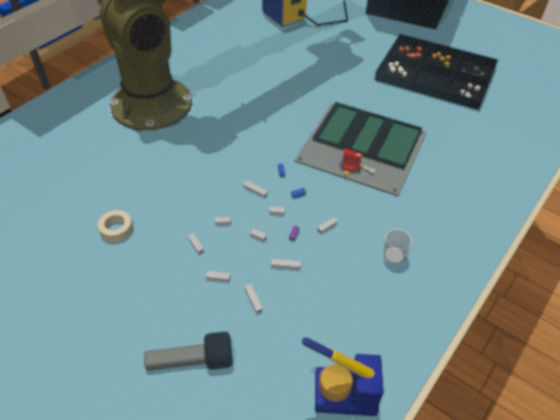

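View pics/top0.png

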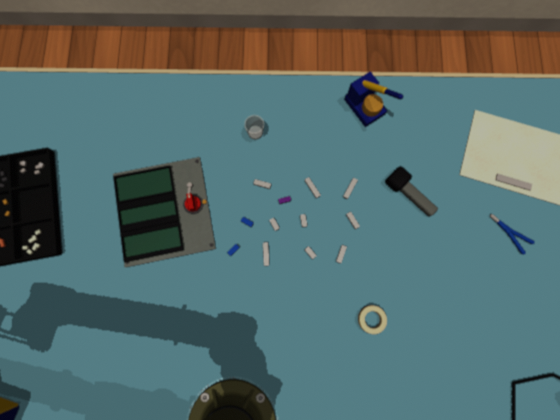

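```bash
python3 - <<'E'
from h import *
for n,c in(("scene",(170,90,440,330)),("top",(100,140,380,280))):
    s=dict(np.load(n+"0.npz"));save(s,n+"c.png",c,800/(c[2]-c[0]) if n=="top" else 2.5)
    P=world(s);im=s["color"].astype(int)
    hsv=cv2.cvtColor(s["color"],cv2.COLOR_RGB2HSV)
    m=((hsv[...,1]<60)&(hsv[...,2]>110)).astype(np.uint8)
    k,l,st,ce=cv2.connectedComponentsWithStats(m)
    print(n)
    for i in range(1,k):
        if 15<st[i,4]<600:
            pts=P[l==i]; q=np.argwhere(l==i)[:,::-1].astype(np.float32)
            # project at z=.014 plane
            print(ce[i].round(1),st[i,4],np.median(pts,0).round(3),pts[:,2].max().round(3), cv2.minAreaRect((pts[:,:2]*1000).astype(np.float32)))
E
```

```text
scene
[306.4   5.9] 24 [0.073 0.625 0.035] 0.07 ((43.172298431396484, 673.2403564453125), (3.0128040313720703, 134.6107177734375), 32.454017639160156)
[393.   65.5] 69 [0.438 0.561 0.012] 0.019 ((436.1863098144531, 566.5836181640625), (25.3320255279541, 62.76881790161133), 17.105043411254883)
[401.8  70.5] 51 [0.47  0.558 0.009] 0.019 ((468.8857421875, 563.4445190429688), (22.937406539916992, 49.22552490234375), 55.14134979248047)
[186.9  94.1] 82 [0.068 0.075 0.015] 0.03 ((46.761287689208984, 89.67062377929688), (27.97370719909668, 102.735107421875), 53.134159088134766)
[477.   87.2] 19 [0.679 0.616 0.014] 0.017 ((678.52197265625, 620.159423828125), (10.998927116394043, 25.014814376831055), 18.08830451965332)
[  2.6 101.4] 119 [-1.2    0.085 -0.631] 0.953 ((-114.0814208984375, -342.3120422363281), (43.427696228027344, 2377.818115234375), 68.90949249267578)
[113.1 101.8] 112 [-0.073 -0.069  0.014] 0.02 ((-87.1151123046875, -57.36253356933594), (27.811279296875, 122.6864013671875), 48.96187210083008)
[467.5  94.1] 24 [0.673 0.568 0.014] 0.032 ((674.7908325195312, 561.9876098632812), (
[... 4641 characters left out ...]
 0.014] 1.061 ((391.9713134765625, -157.43502807617188), (36.464683532714844, 142.33453369140625), 46.070556640625)
[ 28.9 251.3] 16 [0.428 0.563 0.012] 0.016 ((427.4897155761719, 564.7628784179688), (18.441919326782227, 7.833763599395752), 85.26874542236328)
[378.4 326.3] 74 [ 0.237 -0.385  0.003] 0.029 ((249.11221313476562, -375.0053405761719), (45.481319427490234, 75.79121398925781), 43.2203254699707)
[367.4 314.7] 30 [ 0.275 -0.345  0.002] 0.028 ((274.2114562988281, -350.0419921875), (17.817785263061523, 41.871498107910156), 43.568389892578125)
[204.4 396.6] 46 [0.071 0.068 0.016] 1.061 ((196.48843383789062, -22.7825927734375), (18.490554809570312, 332.14849853515625), 54.30733871459961)
```

```bash
python3 - <<'E'
from h import *
for n in("scene","top"):
    s=dict(np.load(n+"0.npz"));P=world(s);z=P[...,2]
    print(n,(s["z_map"]==0).mean(),np.percentile(z,[1,10,50,90,99]))
    v=np.clip((z+0.01)/0.06*255,0,255).astype(np.uint8)
    cv2.imwrite(f"pics/{n}z.png",v)
E
```

```text
scene 0.0038860544217687075 [-7.54596534e-01 -5.72582407e-01  6.78319699e-04  2.01579910e-02
  2.73546967e-01]
top 0.003864795918367347 [-7.55454173e-01 -7.40157197e-01  3.31742822e-04  5.46946594e-03
  6.42370119e-02]
```

View pics/scenec.png

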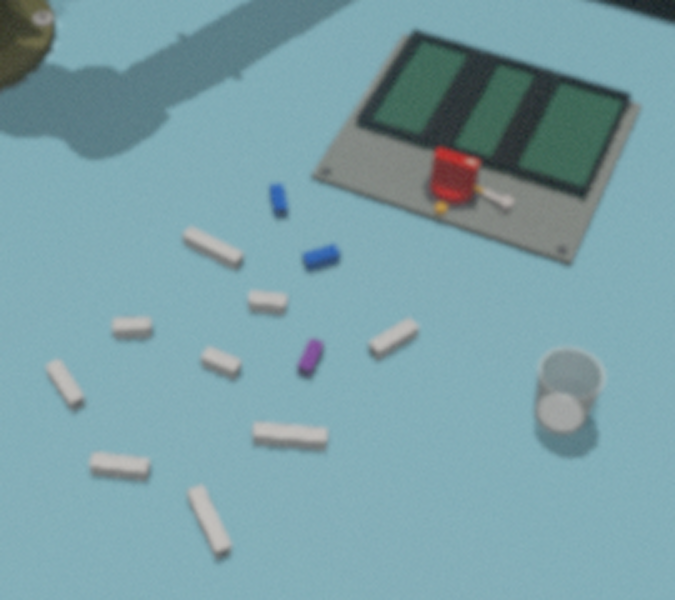

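View pics/topc.png

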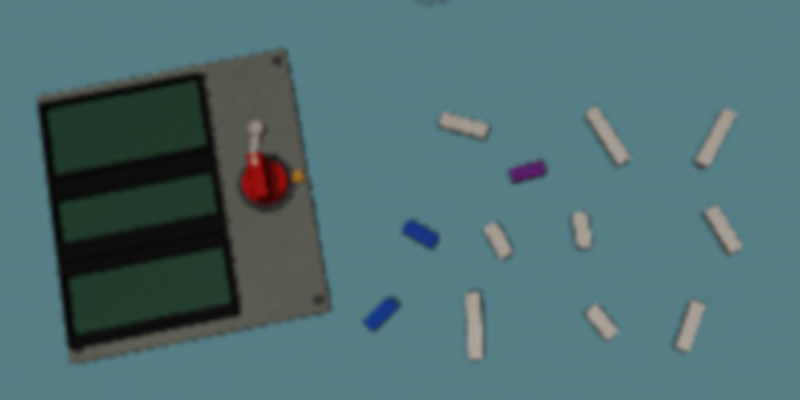

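```bash
cat >> h.py <<'E'
def Rm(s):
    R=np.array(s["rotation"])
    if R.shape!=(3,3):
        from scipy.spatial.transform import Rotation as Ro
        R=Ro.from_euler("xyz",R,degrees=True).as_matrix()
    return R
def plane(s,uv,z):
    K=s["K"];uv=np.atleast_2d(uv).astype(float)
    d=np.c_[(uv[:,0]-K[0,2])/K[0,0],(uv[:,1]-K[1,2])/K[1,1],np.ones(len(uv))]@Rm(s).T
    o=np.array(s["xyz"]);t=(z-o[2])/d[:,2]
    return (o+d*t[:,None])[:,:2]
def spacers(s,xr=(0.36,0.72),yr=(-0.42,0.42),zp=0.011):
    hsv=cv2.cvtColor(s["color"],cv2.COLOR_RGB2HSV);up=6
    H,W=hsv.shape[:2]
    big=cv2.resize(s["color"],None,fx=up,fy=up,interpolation=cv2.INTER_CUBIC)
    hsv=cv2.cvtColor(big,cv2.COLOR_RGB2HSV)
    m=((hsv[...,1]<70)&(hsv[...,2]>115)).astype(np.uint8)
    P=world(s)
    k,l,st,ce=cv2.connectedComponentsWithStats(m);out=[]
    for i in range(1,k):
        if not 30*36<st[i,4]<450*36: continue
        uv=np.argwhere(l[st[i,1]:st[i,1]+st[i,3],st[i,0]:st[i,0]+st[i,2]]==i)[:,::-1]+st[i,:2]
        uv=(uv+0.5)/up-0.5
        xy=plane(s,uv,zp);c=xy.mean(0)
        if not(xr[0]<c[0]<xr[1] and yr[0]<c[1]<yr[1]): continue
        (cx,cy),(w,h),a=cv2.minAreaRect((xy*1000).astype(np.float32))
        if w<h: w,h,a=h,w,a+90
        a=(a+90)%180-90
        pz=P[np.round(uv[:,1]).astype(int),np.round(uv[:,0]).astype(int)][:,2]
        out.append((cx,cy,a,w,h,1000*np.percentile(pz[pz<.1],70),*uv.mean(0)))
    return np.array(out)
def go(x,y,z,yaw=None):
    """mm world target -> travel, roll"""
    st=robot.state();p=st["tcp_pos"]*1000;from scipy.spatial.transform import Rotation as Ro
    R=Ro.from_euler("xyz",st["ee_rot"],degrees=True).as_matrix()
    t=R.T@(np.array([x,y,z])-p)
    roll=0 if yaw is None else (st["ee_rot"][2]-yaw+90)%180-90
    print("t=%.1f at %s yaw %.1f w %.1f -> travel %s roll %.1f (j7 %.0f)"%(st["time"],p.round(1),st["ee_rot"][2],1000*st["grip_width"],t.round(1),roll,st["joints"][6]))
E
python3 - <<'E'
from h import *
np.set_printoptions(suppress=True,linewidth=150)
for n in("top","scene"):
    s=dict(np.load(n+"0.npz"));print(n);print(spacers(s).round(1))
    hsv=cv2.cvtColor(cv2.resize(s["color"],None,fx=6,fy=6,interpolation=cv2.INTER_CUBIC),cv2.COLOR_RGB2HSV)
    m=((hsv[...,0]>60)&(hsv[...,0]<88)&(hsv[...,1]>90)&(hsv[...,2]>35)).astype(np.uint8)
    m=cv2.morphologyEx(m,cv2.MORPH_OPEN,np.ones((7,7)))
    P=world(s)
    k,l,st,ce=cv2.connectedComponentsWithStats(m)
    for i in range(1,k):
        if st[i,4]>300*36:
            uv=(np.argwhere(l==i)[:,::-1]+.5)/6-.5
            pz=P[np.round(uv[:,1]).astype(int),np.round(uv[:,0]).astype(int)]
            r=cv2.minAreaRect((plane(s,uv,.011)*1000).astype(np.float32))
            print("lane",np.round(r[0],1),np.round(r[1],1),round(r[2],1),"z",np.median(pz[:,2]),uv.mean(0))
    hs=cv2.cvtColor(s["color"],cv2.COLOR_RGB2HSV)
    red=((hs[...,0]<8)|(hs[...,0]>172))&(hs[...,1]>150)&(hs[...,2]>60)
    red[:, :100]=0
    q=P[red]; print("red",q[(q[:,2]>.045)&(q[:,2]<.06)][:,:2].mean(0),red.sum())
    t=q[(q[:,2]>.046)&(q[:,2]<.06)];print(cv2.minAreaRect((t[:,:2]*1000).astype(np.float32)),len(t))
    # carrier plate
    g=(P[...,2]>0.004)&(P[...,2]<.03)&(P[...,1]>.08)&(P[...,1]<.45)&(P[...,0]>.3)&(P[...,0]<.75)
    k,l,st,ce=cv2.connectedComponentsWithStats(g.astype(np.uint8));i=1+st[1:,4].argmax()
    print("carrier",cv2.minAreaRect((P[l==i][:,:2]*1000).astype(np.float32)))
E
```

```text
top
[[ 619.3 -206.    34.2   67.4   18.3   15.1  312.4  186.5]
 [ 618.4 -312.   -28.6   66.7   19.    14.9  350.4  187.3]
 [ 628.6  -62.7   75.    51.2   17.1   15.5  261.6  182.7]
 [ 613.1  141.3    3.4   30.4   12.6   18.2  188.7  186.7]
 [ 527.  -317.8   32.7   53.3   17.7   14.8  353.1  219.5]
 [ 523.7 -180.1    6.6   39.    19.3   14.9  303.4  219.7]
 [ 512.1  -99.2   29.    39.2   19.1   15.1  273.7  223.5]
 [ 430.1  -77.1    4.1   67.6   18.4   14.6  265.2  253.9]
 [ 432.2 -283.9  -16.7   53.1   18.5   15.4  341.6  253.5]
 [ 435.1 -198.4   39.8   38.6   19.2   14.6  310.4  252.2]]
lane [620.2 268.3] [ 68.  149.4] 12.4 z 0.01138275794105148 [143.82046746 184.2016956 ]
lane [539.9 250.5] [ 40.8 149.6] 12.4 z 0.011464951091998188 [147.7029263  212.27426022]
lane [459.4 232.9] [ 55.9 149.7] 12.3 z 0.011419763221779844 [151.82432284 241.29510316]
red [0.5632165 0.1254838] 197
((564.745361328125, 126.25847625732422), (39.007659912109375, 13.660287857055664), 11.9396390914917) 73
carrier ((547.7589111328125, 210.94161987304688), (272.6758728027344, 254.64382934570312), 12.03962039947
[... 414 characters left out ...]
.8  243. ]
 [ 617.4 -204.4   33.8   72.5   38.6   13.2  285.3  263.6]
 [ 527.3 -314.9   31.6   60.9   33.8   13.1  217.3  275.6]
 [ 618.  -310.4  -28.2   76.2   26.    13.9  253.3  297.4]]
lane [456.7 239.4] [ 54.8 142.9] 12.9 z 0.01182160458489645 [337.90598122 123.88524343]
lane [536.3 257.6] [ 41.6 141.7] 11.5 z 0.01202677255096618 [367.40289565 132.9727821 ]
lane [617.3 276.5] [ 70.1 144.8] 12.2 z 0.011935407001723242 [398.15551834 142.70644385]
red [0.56396836 0.12619471] 136
((565.8809814453125, 128.42018127441406), (39.009342193603516, 17.737838745117188), 14.579252243041992) 67
carrier ((544.5690307617188, 219.5762481689453), (279.947509765625, 278.4738464355469), 11.498357772827148)
```

```bash
python3 -c "
from h import *
go(628,-62.5,90,165)"
```

```text
t=0.1 at [158.7 629.8 221.6] yaw 75.9 w 87.2 -> travel [-556.5  132.6 -624.1] roll -89.1 (j7 -3)
```

Request:
step_arm([
  [-556, 100, -624],
  [-556, 100, -624],
  [-556, 100, -624],
  [-556, 100, -624],
  [-556, 100, -624],
  [-556, 100, -624],
  [-556, 100, -624],
  [-556, 100, -624],
  [-556, 100, -624],
  [-556, 100, -624],
], roll=[91, 91, 91, 91, 91, 91, 91, 91, 91, 91], claw=[0.6, 0.6, 0.6, 0.6, 0.6, 0.6, 0.6, 0.6, 0.6, 0.6], grip_force=25)

```text
time: 1.1
tcp_pos: [0.4379, 0.2175, 0.1629]
ee_rot: [-90.1, 0.0, -10.4]
ft_force: [0.4, -0.1, 0.2]
grip_width: 0.0524
```

```bash
python3 -c "
from h import *
go(628,-62.5,90,165)
print(robot.state()['joints'])"
```

```text
t=1.1 at [437.9 217.5 162.9] yaw -10.4 w 52.4 -> travel [ 237.6   73.2 -240.8] roll 4.6 (j7 -40)
[-50.3510787    0.61548024  21.03829252 110.64522958  -0.17682496
  68.82863444 -39.6758781 ]
```

Request:
step_arm([
  [238, 100, -241],
  [238, 100, -241],
  [238, 100, -241],
  [238, 100, -241],
  [238, 100, -241],
  [238, 100, -241],
  [238, 100, -241],
  [238, 100, -241],
  [238, 100, -241],
  [238, 100, -241],
], roll=[4.6, 4.6, 4.6, 4.6, 4.6, 4.6, 4.6, 4.6, 4.6, 4.6], claw=[0.6, 0.6, 0.6, 0.6, 0.6, 0.6, 0.6, 0.6, 0.6, 0.6])

```text
time: 2.1
tcp_pos: [0.6278, -0.0612, 0.0629]
ee_rot: [-90.0, 0.1, -15.0]
ft_force: [-0.1, 1.5, 0.7]
grip_width: 0.052
```

```bash
python3 -c "
from h import *
go(628,-62.5,3,165)
s=snap('top');print(spacers(s).round(1));save(s,'t1.png',(100,140,380,280),2.8)"
```

```text
t=2.1 at [627.8 -61.2  62.9] yaw -15.0 w 52.0 -> travel [ 0.6 59.9 -1.2] roll 0.0 (j7 -0)
[[ 6.767e+02  2.383e+02 -7.690e+01  2.498e+02  6.900e+00  8.700e+00
   1.539e+02  1.652e+02]
 [ 6.182e+02 -2.047e+02  3.220e+01  6.770e+01  2.060e+01  1.490e+01
   3.122e+02  1.871e+02]
 [ 6.175e+02 -3.114e+02 -2.860e+01  6.920e+01  1.930e+01  1.520e+01
   3.501e+02  1.876e+02]
 [ 5.259e+02 -3.162e+02  3.030e+01  5.360e+01  2.070e+01  1.490e+01
   3.528e+02  2.197e+02]
 [ 5.235e+02 -1.798e+02  1.000e+01  4.010e+01  1.990e+01  1.480e+01
   3.032e+02  2.201e+02]
 [ 4.302e+02 -7.880e+01  4.000e-01  5.900e+01  1.080e+01  1.560e+01
   2.657e+02  2.544e+02]
 [ 4.325e+02 -2.826e+02 -2.010e+01  5.350e+01  1.950e+01  1.490e+01
   3.410e+02  2.536e+02]
 [ 4.350e+02 -1.984e+02  4.010e+01  3.880e+01  1.990e+01  1.480e+01
   3.101e+02  2.523e+02]]
```

View pics/t1.png

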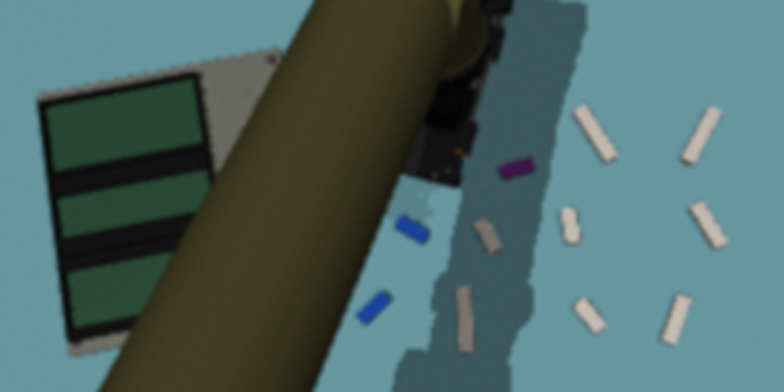

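Request:
step_arm([
  [0, 30, -1],
  [0, 50, -1],
  [0, 59, -1],
  [0, 59, -1],
  [0, 59, -1],
  [0, 59, -1],
  [0, 59, -1],
  [0, 59, -1],
  [0, 59, -1],
  [0, 59, -1],
], roll=[0, 0, 0, 0, 0, 0, 0, 0, 0, 0], claw=[0.6, 0.6, 0.6, 0.6, 0.05, 0.05, 0.05, 0.05, 0.05, 0.05])

```text
time: 3.15
tcp_pos: [0.6278, -0.0615, 0.0045]
ee_rot: [-90.0, 0.0, -14.9]
ft_force: [-1.1, 0.7, 0.7]
grip_width: 0.0137
```

```bash
cat > slots.py <<'E'
import numpy as np
th=np.radians(12.3);ux=np.array([np.cos(th),np.sin(th)]);uy=np.array([-np.sin(th),np.cos(th)])
C=dict(M=np.array([459.5,233.]),S=np.array([540,250.5]),L=np.array([620.2,268.3]))
def slot(k,v): return C[k]+uy*v
if __name__=="__main__":
    for k in "MSL":
        for v in(-44,0,44): print(k,v,slot(k,v).round(1))
E
python3 slots.py;python3 -c "
from h import *;from slots import *
x,y=slot('M',44)
go(x,y,80,102.3)"
```

```text
M -44 [468.9 190. ]
M 0 [459.5 233. ]
M 44 [450.1 276. ]
S -44 [549.4 207.5]
S 0 [540.  250.5]
S 44 [530.6 293.5]
L -44 [629.6 225.3]
L 0 [620.2 268.3]
L 44 [610.8 311.3]
t=3.1 at [627.8 -61.5   4.5] yaw -14.9 w 13.7 -> travel [-258.5  -75.3  280.4] roll 62.8 (j7 2)
```

Request:
step_arm([
  [0, -40, 0],
  [0, -75, 0],
  [-258, -75, 280],
  [-258, -75, 280],
  [-258, -75, 280],
  [-258, -75, 280],
  [-258, -75, 280],
  [-258, -75, 280],
  [-258, -75, 280],
  [-258, -75, 280],
], roll=[0, 0, 62.8, 62.8, 62.8, 62.8, 62.8, 62.8, 62.8, 62.8], claw=[0.05, 0.05, 0.05, 0.05, 0.05, 0.05, 0.05, 0.05, 0.05, 0.05])

```text
time: 4.15
tcp_pos: [0.4605, 0.257, 0.0799]
ee_rot: [-90.0, 0.0, -76.7]
ft_force: [1.1, 0.2, -0.4]
grip_width: 0.0136
```

```bash
python3 -c "
from h import *;from slots import *
x,y=slot('M',44)
go(x,y,14,102.3)
s=snap('top');save(s,'t2.png',(100,140,380,280),2.8)
s=snap('scene');save(s,'s2.png',(250,50,450,200),4)"
```

```text
t=4.2 at [460.5 257.   79.9] yaw -76.7 w 13.6 -> travel [-20.8  65.9  -5.8] roll 1.0 (j7 -102)
```

View pics/s2.png

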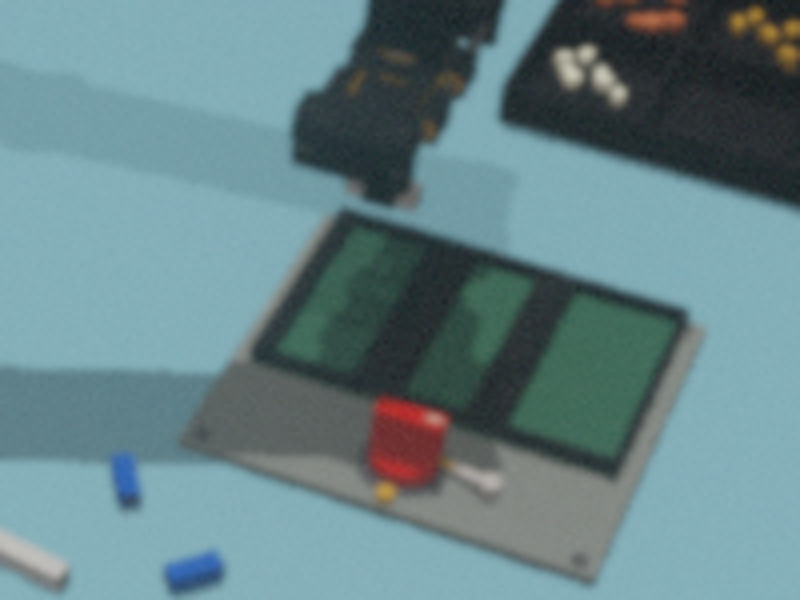

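Request:
step_arm([
  [-21, 0, -6],
  [-21, 0, -6],
  [-21, 30, -6],
  [-21, 55, -6],
  [-21, 65, -6],
  [-21, 65, -6],
  [-21, 65, -6],
  [-21, 65, -6],
  [-21, 65, -6],
  [-21, 65, -6],
], roll=[1, 1, 1, 1, 1, 1, 1, 1, 1, 1], claw=[0.05, 0.05, 0.05, 0.05, 0.05, 0.05, 0.05, 0.28, 0.28, 0.28])

```text
time: 5.25
tcp_pos: [0.4462, 0.282, 0.0147]
ee_rot: [-90.1, 0.2, -77.0]
ft_force: [-0.7, 0.1, -0.3]
grip_width: 0.0237
```

```bash
python3 -c "
from h import *;from slots import *
print(robot.state()['ft_force'])
go(432.4,-283.5,80,-18.4+90)
s=snap('scene');save(s,'s3.png',(250,50,450,200),4)"
```

```text
[-0.66889543  0.08306798 -0.33429208]
t=5.2 at [446.2 282.   14.7] yaw -77.0 w 23.7 -> travel [ 547.5  -67.2 -141. ] roll 31.4 (j7 -102)
```

View pics/s3.png

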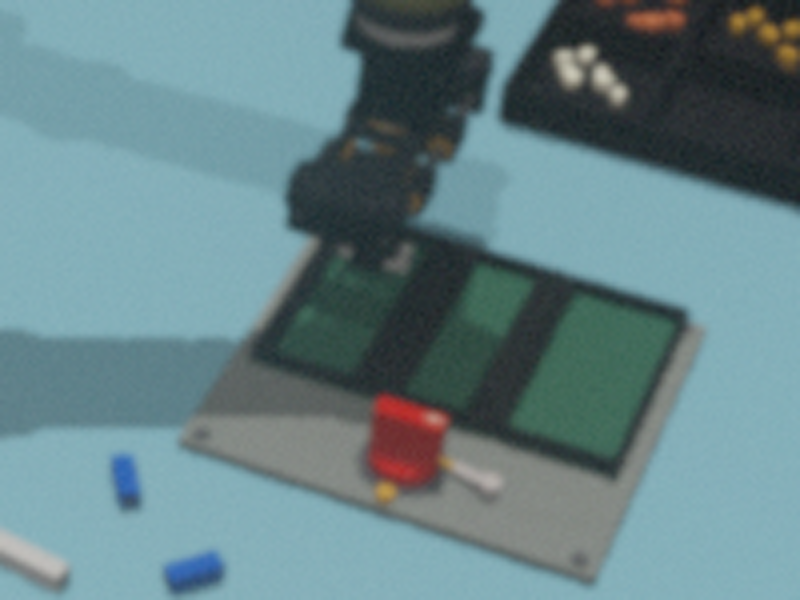

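Request:
step_arm([
  [0, -40, 0],
  [0, -67, 0],
  [547, -67, -141],
  [547, -67, -141],
  [547, -67, -141],
  [547, -67, -141],
  [547, -67, -141],
  [547, -67, -141],
  [547, -67, -141],
  [547, -67, -141],
], roll=[0, 0, 31.4, 31.4, 31.4, 31.4, 31.4, 31.4, 31.4, 31.4], claw=[0.28, 0.28, 0.6, 0.6, 0.6, 0.6, 0.6, 0.6, 0.6, 0.6])

```text
time: 6.3
tcp_pos: [0.4361, -0.1196, 0.0807]
ee_rot: [-90.2, 0.3, -108.3]
ft_force: [2.1, 0.1, -0.3]
grip_width: 0.0518
```

```bash
python3 -c "
from h import *;from slots import *
go(432.4,-283.5,4,-18.4+90)"
```

```text
t=6.3 at [ 436.1 -119.6   80.7] yaw -108.3 w 51.8 -> travel [157.1  75.8  48.3] roll 0.1 (j7 -95)
```

Request:
step_arm([
  [157, 0, 48],
  [157, 0, 48],
  [157, 0, 48],
  [157, 0, 48],
  [157, 0, 48],
  [157, 0, 48],
  [157, 35, 48],
  [157, 65, 48],
  [157, 76, 48],
  [157, 76, 48],
], roll=[0, 0, 0, 0, 0, 0, 0, 0, 0, 0], claw=[0.6, 0.6, 0.6, 0.6, 0.6, 0.6, 0.6, 0.6, 0.6, 0.6])

```text
time: 7.3
tcp_pos: [0.432, -0.2813, 0.003]
ee_rot: [-90.3, 0.3, -108.2]
ft_force: [-0.2, -0.1, -0.2]
grip_width: 0.052
```

```bash
python3 -c "
from h import *;from slots import *
x,y=slot('M',2)
go(x,y,80,102.3)"
```

```text
t=7.3 at [ 432.  -281.3    3. ] yaw -108.2 w 52.0 -> travel [-499.3  -73.5 -135.9] roll -30.5 (j7 -56)
```

Request:
step_arm([
  [0, 0, 0],
  [0, 0, 0],
  [0, 0, 0],
  [0, 0, 0],
  [0, 0, 0],
  [0, 0, 0],
  [0, -40, 0],
  [0, -76, 0],
  [-499, -76, -136],
  [-499, -76, -136],
], roll=[0, 0, 0, 0, 0, 0, 0, 0, -30.5, -30.5], claw=[0.05, 0.05, 0.05, 0.05, 0.05, 0.05, 0.05, 0.05, 0.05, 0.05])

```text
time: 8.3
tcp_pos: [0.4378, -0.1828, 0.0806]
ee_rot: [-90.0, 0.3, -91.0]
ft_force: [0.2, 1.7, -0.3]
grip_width: 0.0143
```

```bash
python3 -c "
from h import *;from slots import *
x,y=slot('M',2)
go(x,y,80,102.3)"
```

```text
t=8.3 at [ 437.8 -182.8   80.6] yaw -91.0 w 14.3 -> travel [-418.1    3.    14.2] roll -13.3 (j7 -64)
```

Request:
step_arm([
  [-418, 2, 14],
  [-418, 2, 14],
  [-418, 2, 14],
  [-418, 2, 14],
  [-418, 2, 14],
  [-418, 2, 14],
  [-418, 2, 14],
  [-418, 2, 14],
  [-418, 2, 14],
  [-418, 2, 14],
], roll=[-13.3, -13.3, -13.3, -13.3, -13.3, -13.3, -13.3, -13.3, -13.3, -13.3], claw=[0.05, 0.05, 0.05, 0.05, 0.05, 0.05, 0.05, 0.05, 0.05, 0.05])

```text
time: 9.3
tcp_pos: [0.4583, 0.2379, 0.0808]
ee_rot: [-90.0, 0.3, -77.4]
ft_force: [-0.5, 0.1, -0.4]
grip_width: 0.0138
```

```bash
python3 -c "
from h import *;from slots import *
x,y=slot('M',2)
go(x,y,14.5,102.3)"
```

```text
t=9.3 at [458.3 237.9  80.8] yaw -77.4 w 13.8 -> travel [ 3.3 66.2  0. ] roll 0.3 (j7 -100)
```

Request:
step_arm([
  [3, 30, 0],
  [3, 55, 0],
  [3, 66, 0],
  [3, 66, 0],
  [3, 66, 0],
  [3, 66, 0],
  [3, 66, 0],
  [3, 66, 0],
  [3, 30, 0],
  [3, -5, 0],
], roll=[0, 0, 0, 0, 0, 0, 0, 0, 0, 0], claw=[0.05, 0.05, 0.05, 0.05, 0.05, 0.28, 0.28, 0.28, 0.28, 0.28])

```text
time: 10.3
tcp_pos: [0.4582, 0.2342, 0.086]
ee_rot: [-90.1, 0.2, -77.4]
ft_force: [0.6, 0.2, -0.1]
grip_width: 0.0241
```

```bash
python3 -c "
from h import *;from slots import *
go(527,-316.5,4,32+90)"
```

```text
t=10.3 at [458.2 234.2  86. ] yaw -77.4 w 24.1 -> travel [552.7  80.2 -53.3] roll -19.4 (j7 -100)
```

Request:
step_arm([
  [552, 5, -53],
  [552, 5, -53],
  [552, 5, -53],
  [552, 5, -53],
  [552, 5, -53],
  [552, 5, -53],
  [552, 5, -53],
  [552, 5, -53],
  [552, 5, -53],
  [552, 5, -53],
], roll=[-19.4, -19.4, -19.4, -19.4, -19.4, -19.4, -19.4, -19.4, -19.4, -19.4], claw=[0.6, 0.6, 0.6, 0.6, 0.6, 0.6, 0.6, 0.6, 0.6, 0.6])

```text
time: 11.3
tcp_pos: [0.5204, -0.2592, 0.08]
ee_rot: [-90.0, 0.2, -57.9]
ft_force: [1.4, 0.6, 0.3]
grip_width: 0.0522
```

```bash
python3 -c "
from h import *;from slots import *
go(527,-316.5,4,32+90)"
```

```text
t=11.3 at [ 520.4 -259.2   80. ] yaw -57.9 w 52.2 -> travel [ 52.4  75.8 -24.9] roll 0.1 (j7 -17)
```

Request:
step_arm([
  [52, 0, -25],
  [52, 0, -25],
  [52, 0, -25],
  [52, 10, -25],
  [52, 45, -25],
  [52, 70, -25],
  [52, 76, -25],
  [52, 76, -25],
  [52, 76, -25],
  [52, 76, -25],
], roll=[0, 0, 0, 0, 0, 0, 0, 0, 0, 0], claw=[0.6, 0.6, 0.6, 0.6, 0.6, 0.6, 0.6, 0.6, 0.6, 0.6])

```text
time: 12.3
tcp_pos: [0.5277, -0.3157, 0.0046]
ee_rot: [-89.9, 0.1, -57.8]
ft_force: [-0.3, 0.4, 0.2]
grip_width: 0.0523
```

```bash
python3 -c "
from h import *;from slots import *
np.set_printoptions(suppress=True,linewidth=150)
s=snap('top');save(s,'t4.png',(100,140,380,280),2.8)
print(spacers(s).round(1))
x,y=slot('M',-44)
go(x,y,80,102.3)
"
```

```text
[[ 677.   238.4  -76.9  249.8    6.5    9.2  153.6  165.2]
 [ 618.2 -204.7   32.3   67.7   20.5   14.5  312.2  187.1]
 [ 635.1 -316.4  -39.8   37.7   14.3   14.8  352.3  181.1]
 [ 613.8  141.8    3.4   32.8   15.4   18.3  188.6  186.6]
 [ 535.2 -177.4  -73.8   20.    16.1   15.6  302.1  216. ]
 [ 512.2  -99.3   29.4   39.5   19.6   14.6  273.9  223.7]
 [ 460.9  238.5   13.1   49.8   16.4   26.3  149.9  240.9]
 [ 445.7  285.    12.7   49.9   16.    26.4  132.2  246.1]]
t=12.3 at [ 527.5 -316.     4.6] yaw -57.9 w 52.1 -> travel [-459.8  -73.9  219.6] roll 19.8 (j7 -8)
```

View pics/t4.png

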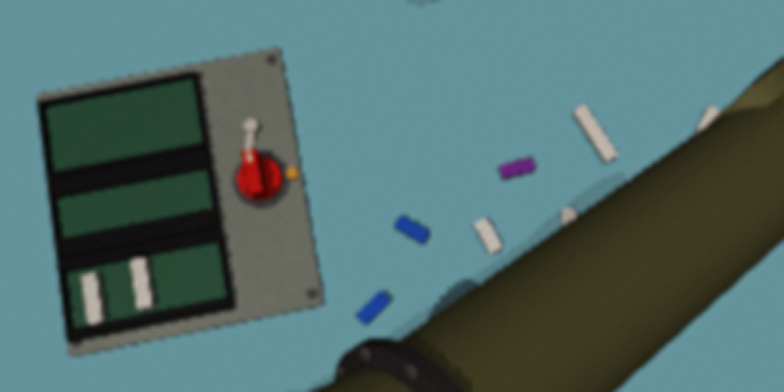

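Request:
step_arm([
  [0, 0, 0],
  [0, 0, 0],
  [0, 0, 0],
  [0, 0, 0],
  [0, 0, 0],
  [0, 0, 0],
  [0, -40, 0],
  [0, -75, 0],
  [-460, -75, 220],
  [-460, -75, 220],
], roll=[0, 0, 0, 0, 0, 0, 0, 0, 19.8, 19.8], claw=[0.05, 0.05, 0.05, 0.05, 0.05, 0.05, 0.05, 0.05, 0.05, 0.05])

```text
time: 13.35
tcp_pos: [0.5168, -0.222, 0.0813]
ee_rot: [-89.8, 0.1, -75.0]
ft_force: [1.0, 2.3, -0.5]
grip_width: 0.0137
```

```bash
python3 -c "
from h import *;from slots import *
x,y=slot('M',-44)
go(x,y,80,102.3)"
```

```text
t=13.3 at [ 516.8 -222.    81.3] yaw -75.0 w 13.7 -> travel [-410.4    2.    60.7] roll 2.7 (j7 -36)
```

Request:
step_arm([
  [-410, 0, 61],
  [-410, 0, 61],
  [-410, 0, 61],
  [-410, 0, 61],
  [-410, 0, 61],
  [-410, 0, 61],
  [-410, 0, 61],
  [-410, 0, 61],
  [-410, 0, 61],
  [-410, 0, 61],
], roll=[2.7, 2.7, 2.7, 2.7, 2.7, 2.7, 2.7, 2.7, 2.7, 2.7], claw=[0.05, 0.05, 0.05, 0.05, 0.05, 0.05, 0.05, 0.05, 0.05, 0.05])

```text
time: 14.35
tcp_pos: [0.4687, 0.1923, 0.0819]
ee_rot: [-89.8, 0.1, -77.4]
ft_force: [0.7, -0.8, 0.1]
grip_width: 0.0136
```

```bash
python3 -c "
from h import *;from slots import *
x,y=slot('M',-44)
go(x,y,14.5,102.3)"
```

```text
t=14.3 at [468.7 192.3  81.9] yaw -77.4 w 13.6 -> travel [ 2.3 67.4 -0.5] roll 0.3 (j7 -93)
```

Request:
step_arm([
  [2, 30, 0],
  [2, 55, 0],
  [2, 67, 0],
  [2, 67, 0],
  [2, 67, 0],
  [2, 67, 0],
  [2, 67, 0],
  [2, 67, 0],
  [2, 30, 0],
  [2, -5, 0],
], roll=[0, 0, 0, 0, 0, 0, 0, 0, 0, 0], claw=[0.05, 0.05, 0.05, 0.05, 0.05, 0.28, 0.28, 0.28, 0.28, 0.28])

```text
time: 15.35
tcp_pos: [0.4684, 0.1896, 0.0873]
ee_rot: [-89.9, -0.0, -77.4]
ft_force: [0.4, 0.6, -0.2]
grip_width: 0.0243
```

```bash
python3 -c "
from h import *;from slots import *
go(430.5,-77.5,4,4+90)"
```

```text
t=15.3 at [468.4 189.6  87.3] yaw -77.4 w 24.3 -> travel [252.3  83.3 -95.5] roll 8.6 (j7 -93)
```

Request:
step_arm([
  [252, 5, -95],
  [252, 5, -95],
  [252, 5, -95],
  [252, 5, -95],
  [252, 5, -95],
  [252, 5, -95],
  [252, 5, -95],
  [252, 10, -95],
  [252, 40, -95],
  [252, 60, -95],
], roll=[8.6, 8.6, 8.6, 8.6, 8.6, 8.6, 8.6, 8.6, 8.6, 8.6], claw=[0.6, 0.6, 0.6, 0.6, 0.6, 0.6, 0.6, 0.6, 0.6, 0.6])

```text
time: 16.35
tcp_pos: [0.4313, -0.0749, 0.026]
ee_rot: [-89.9, 0.0, -85.8]
ft_force: [-0.1, 1.0, 0.3]
grip_width: 0.0521
```

```bash
python3 -c "
from h import *;from slots import *
go(430.5,-77.5,4,4+90)
s=snap('scene');save(s,'s5.png',(170,90,440,330),2.5)"
```

```text
t=16.4 at [431.3 -74.9  26. ] yaw -85.8 w 52.1 -> travel [ 2.6 22.  -1. ] roll 0.2 (j7 -70)
```

View pics/s5.png

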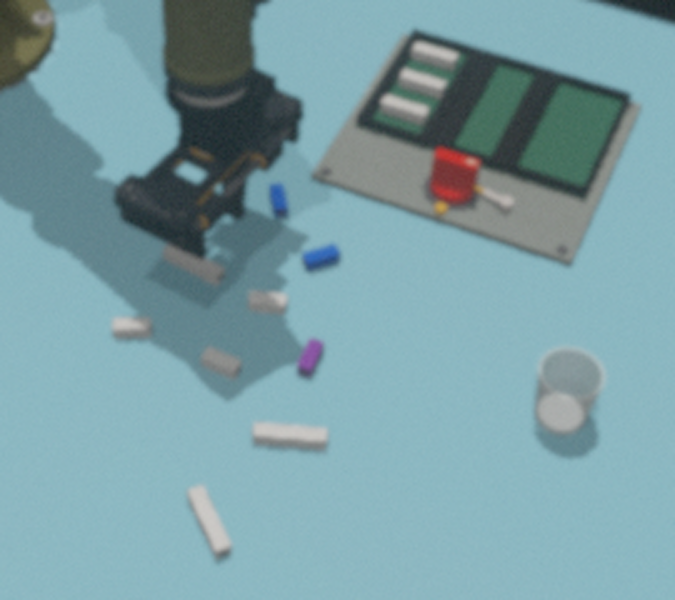

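```bash
python3 -c "
from h import *
np.set_printoptions(suppress=True,linewidth=150)
s=snap('scene')
hsv=cv2.cvtColor(s['color'],cv2.COLOR_RGB2HSV)
print(hsv[193:197,244:252].tolist()[0])
save(s,'s6.png',(210,150,310,225),8)
from slots import *
t=snap('top');save(t,'t6.png',(220,200,340,290),6)
# points z>8mm in the neighbourhood
for q in (s,t):
    P=world(q);m=(P[...,2]>.009)&(P[...,2]<.02)&(P[...,0]>.36)&(P[...,0]<.49)&(P[...,1]>-.16)&(P[...,1]<-.04)
    k,l,st,ce=cv2.connectedComponentsWithStats(m.astype(np.uint8))
    for i in range(1,k):
        if st[i,4]>20: print(ce[i],st[i,4],cv2.minAreaRect((P[l==i][:,:2]*1000).astype(np.float32)))
go(0,0,0)
"
```

```text
[[60, 4, 117], [75, 5, 112], [110, 7, 108], [98, 10, 100], [99, 20, 90], [90, 16, 79], [95, 30, 95], [95, 42, 116]]
[248.75 194.8 ] 120 ((430.176025390625, -102.90270233154297), (63.598045349121094, 17.256393432617188), 5.426437854766846)
t=16.5 at [429.6 -76.7  26.1] yaw -85.9 w 52.0 -> travel [-107.5   26.9 -422.9] roll 0.0 (j7 -70)
```

View pics/s6.png

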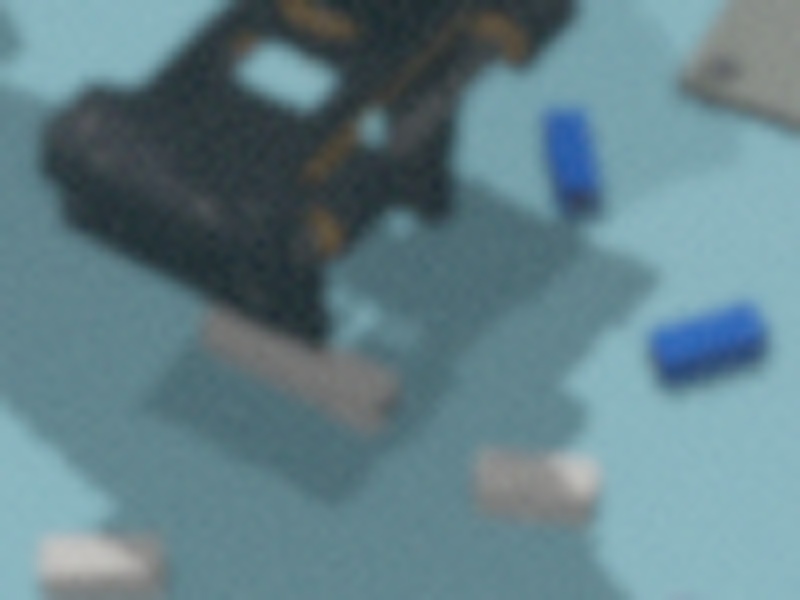

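View pics/t6.png

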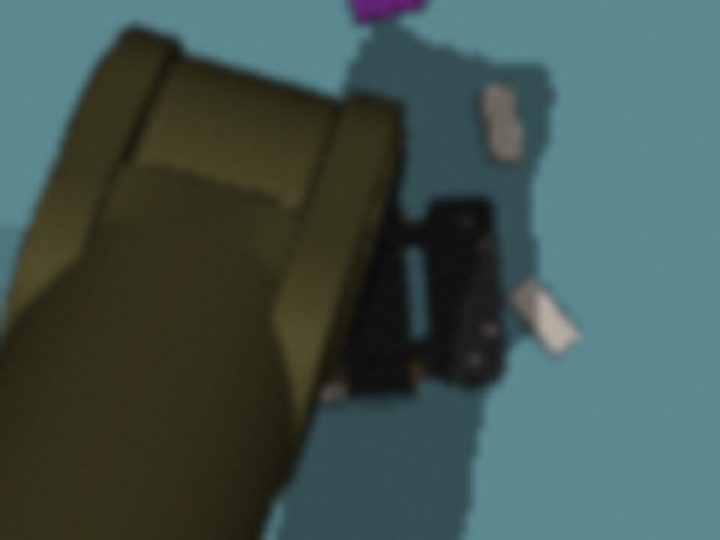

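Request:
step_arm([
  [0, -40, 0],
  [-60, -60, 0],
  [-100, -60, 0],
  [-100, -60, 0],
  [-100, -60, 0],
  [-100, -60, 0],
], roll=[0, 0, 0, 0, 0, 0], claw=[0.6, 0.6, 0.6, 0.6, 0.6, 0.6])

```text
time: 17.1
tcp_pos: [0.4231, 0.0228, 0.0862]
ee_rot: [-90.1, -0.2, -85.9]
ft_force: [0.7, -1.0, 0.1]
grip_width: 0.0522
```

```bash
python3 -c "
from h import *
np.set_printoptions(suppress=True,linewidth=150)
for n in('scene','top'):
    s=snap(n);print(spacers(s).round(1));np.savez(n+'7.npz',**s);save(s,n+'7.png',(190,150,350,270) if n=='scene' else (220,150,380,270),5)
go(0,0,0)
"
```

```text
[[ 439.   293.    13.4   54.    31.2   25.2  343.5  111. ]
 [ 453.   248.2   13.1   52.8   33.    25.4  338.8  121.6]
 [ 462.   201.3   13.6   53.1   32.3   25.5  331.9  132.1]
 [ 430.2 -104.3    3.7   75.6   32.    13.8  246.7  194.6]
 [ 514.1 -100.4   28.8   41.7   34.2   12.8  276.5  210.5]
 [ 434.8 -196.9   43.2   45.2   40.9   12.8  222.   220.1]
 [ 579.7 -126.9  -74.4   46.5   23.6    8.1  292.6  230.6]
 [ 489.9 -347.3  -30.8   37.2   35.5    1.6  194.3  277. ]
 [ 467.2 -370.2  -67.9   31.8   16.1    1.7  177.9  278.4]
 [ 470.4 -400.2   69.8   41.5   26.2    0.8  169.1  288.2]
 [ 498.6 -382.2   30.2   30.5   23.5    1.5  183.2  289.2]
 [ 515.7 -385.4  -63.    51.4   25.1    1.1  190.1  297.1]
 [ 664.  -307.8  -58.1   37.2   33.5    0.9  271.3  308.5]]
[[ 618.3 -204.8   32.5   67.7   19.9   15.2  312.4  186.8]
 [ 617.9 -311.7  -28.6   68.3   19.    15.2  350.3  187.4]
 [ 613.3  141.6    3.4   31.    14.    18.7  188.7  186.6]
 [ 523.5 -179.7   10.1   40.    19.7   14.9  303.3  219.9]
 [ 461.   238.4   12.8   48.8   15.6   25.5  149.9  240.8]
 [ 445.6  284.9   12.8   49.2   15.2   25.9  132.3  246.1]
 [ 435.1 -198.5   40.1   38.8   19.8   14.4  310.1  252.2]]
t=17.2 at [422.8  22.2  85.9] yaw -86.0 w 52.0 -> travel [  -7.7   86.9 -423.1] roll 0.0 (j7 -99)
```

View pics/scene7.png

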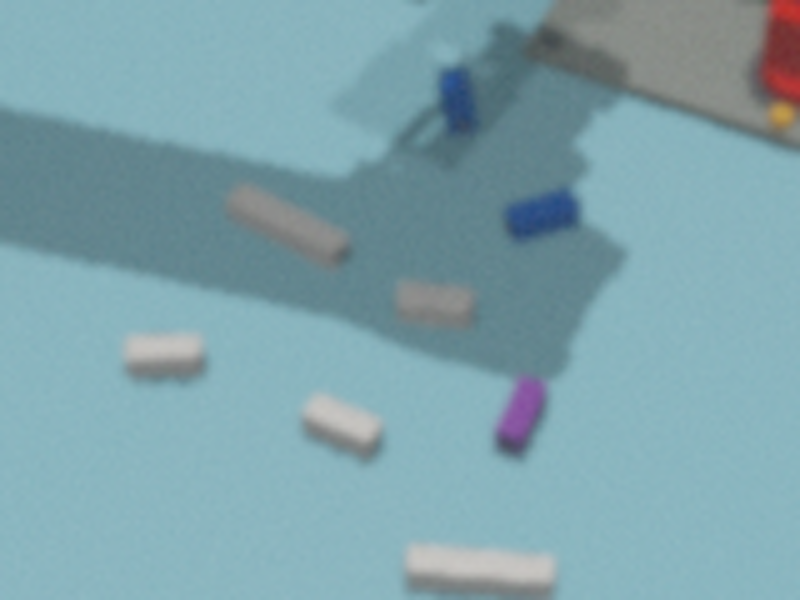

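View pics/top7.png

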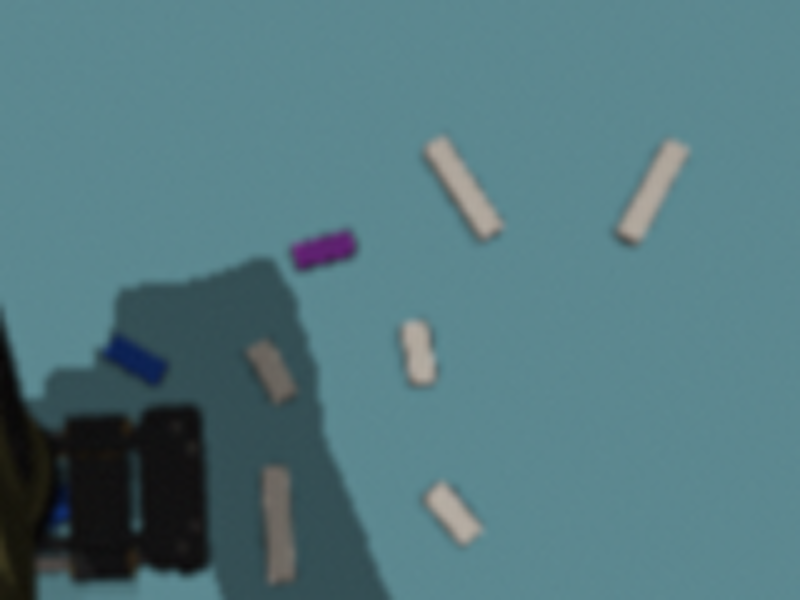

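```bash
python3 -c "
from h import *
s=dict(np.load('top7.npz'))
a=plane(s,[[220+275/5,150+468/5],[220+281/5,150+582/5]],.014)*1000;print(a,a.mean(0),np.degrees(np.arctan2(*(a[0]-a[1])[::-1])))
go(429.5,-104,4,94)"
```

```text
[[ 456.96046348 -102.94902286]
 [ 395.60118231 -107.08131903]] [ 426.2808229  -105.01517095] 3.852818223634483
t=17.2 at [422.8  22.2  85.9] yaw -86.0 w 52.0 -> travel [126.   82.4  -1.9] roll -0.0 (j7 -99)
```

Request:
step_arm([
  [126, 0, -3],
  [126, 0, -3],
  [126, 0, -3],
  [126, 0, -3],
  [126, 10, -3],
  [126, 45, -3],
  [126, 72, -3],
  [126, 82, -3],
  [126, 82, -3],
  [126, 82, -3],
], roll=[0, 0, 0, 0, 0, 0, 0, 0, 0, 0], claw=[0.6, 0.6, 0.6, 0.6, 0.6, 0.6, 0.6, 0.6, 0.6, 0.6])

```text
time: 18.2
tcp_pos: [0.4284, -0.1044, 0.0046]
ee_rot: [-90.2, -0.3, -86.0]
ft_force: [-0.3, -0.3, 0.1]
grip_width: 0.052
```

```bash
python3 -c "
from h import *;from slots import *
x,y=slot('L',44)
go(x,y,80,102.3)"
```

```text
t=18.2 at [ 428.4 -104.4    4.6] yaw -86.0 w 52.0 -> travel [-401.7  -78.   210.5] roll -8.3 (j7 -61)
```

Request:
step_arm([
  [0, 0, 0],
  [0, 0, 0],
  [0, 0, 0],
  [0, 0, 0],
  [0, 0, 0],
  [0, 0, 0],
  [0, -40, 0],
  [0, -78, 0],
  [-401, -80, 210],
  [-401, -80, 210],
], roll=[0, 0, 0, 0, 0, 0, 0, 0, -8.3, -8.3], claw=[0.05, 0.05, 0.05, 0.05, 0.05, 0.05, 0.05, 0.05, 0.05, 0.05])

```text
time: 19.2
tcp_pos: [0.4719, -0.0092, 0.0869]
ee_rot: [-89.4, 0.6, -77.7]
ft_force: [1.2, -0.5, 0.4]
grip_width: 0.0138
```

```bash
python3 -c "
from h import *;from slots import *
x,y=slot('L',44)
go(x,y,82,102.3)"
```

```text
t=19.2 at [471.9  -9.2  86.9] yaw -77.7 w 13.8 -> travel [-283.6   10.2  203.8] roll -0.0 (j7 -74)
```

Request:
step_arm([
  [-284, 10, 204],
  [-284, 10, 204],
  [-284, 10, 204],
  [-284, 10, 204],
  [-284, 10, 204],
  [-284, 10, 204],
  [-284, 10, 204],
  [-284, 10, 204],
  [-284, 10, 204],
  [-284, 10, 204],
], roll=[0, 0, 0, 0, 0, 0, 0, 0, 0, 0], claw=[0.05, 0.05, 0.05, 0.05, 0.05, 0.05, 0.05, 0.05, 0.05, 0.05])

```text
time: 20.2
tcp_pos: [0.6108, 0.3096, 0.0818]
ee_rot: [-89.5, 0.5, -77.8]
ft_force: [0.4, -0.9, -0.1]
grip_width: 0.0141
```

```bash
python3 -c "
from h import *;from slots import *
x,y=slot('L',44)
go(x,y,14.5,102.3)"
```

```text
t=20.2 at [610.8 309.6  81.8] yaw -77.8 w 14.1 -> travel [-1.  67.3 -0.3] roll -0.1 (j7 -87)
```

Request:
step_arm([
  [-1, 30, 0],
  [-1, 52, 0],
  [-1, 67, 0],
  [-1, 67, 0],
  [-1, 67, 0],
  [-1, 67, 0],
], roll=[0, 0, 0, 0, 0, 0], claw=[0.05, 0.05, 0.05, 0.05, 0.05, 0.05])

```text
time: 20.8
tcp_pos: [0.6114, 0.3107, 0.0155]
ee_rot: [-89.4, 0.6, -77.9]
ft_force: [-0.2, -0.1, -0.1]
grip_width: 0.0137
```

```bash
python3 -c "
from h import *;from slots import *
go(618.2,-311.5,86,-28.6+90)"
```

```text
t=20.8 at [611.4 310.7  15.5] yaw -77.9 w 13.7 -> travel [ 609.1  -77.7 -123. ] roll 40.7 (j7 -85)
```

Request:
step_arm([
  [0, 0, 0],
  [0, 0, 0],
  [0, 0, 0],
  [0, -35, 0],
  [0, -70, 0],
  [609, -78, -123],
  [609, -78, -123],
  [609, -78, -123],
  [609, -78, -123],
  [609, -78, -123],
], roll=[0, 0, 0, 0, 0, 41, 41, 41, 41, 41], claw=[0.28, 0.28, 0.28, 0.28, 0.28, 0.6, 0.6, 0.6, 0.6, 0.6])

```text
time: 21.8
tcp_pos: [0.6136, 0.0583, 0.0861]
ee_rot: [-89.9, 0.8, -119.2]
ft_force: [0.7, -0.2, -0.8]
grip_width: 0.0507
```

```bash
python3 -c "
from h import *;from slots import *
go(618.2,-311.5,86,-28.6+90)"
```

```text
t=21.8 at [613.6  58.3  86.1] yaw -119.2 w 50.7 -> travel [320.6  -4.3 184.3] roll -0.6 (j7 -102)
```

Request:
step_arm([
  [320, -4, 184],
  [320, -4, 184],
  [320, -4, 184],
  [320, -4, 184],
  [320, -4, 184],
  [320, -4, 184],
  [320, -4, 184],
  [320, -4, 184],
  [320, 10, 184],
  [320, 45, 184],
], roll=[-0.6, -0.6, -0.6, -0.6, -0.6, -0.6, -0.6, -0.6, -0.6, -0.6], claw=[0.6, 0.6, 0.6, 0.6, 0.6, 0.6, 0.6, 0.6, 0.6, 0.6])

```text
time: 22.8
tcp_pos: [0.6205, -0.3122, 0.0389]
ee_rot: [-89.6, 0.9, -118.7]
ft_force: [1.0, 1.2, -0.6]
grip_width: 0.0519
```

```bash
python3 -c "
from h import *;from slots import *
s=snap('scene');print(spacers(s).round(1)); save(s,'s8.png',(170,90,440,330),2.5)
go(618.2,-311.5,4,-28.6+90)
"
```

```text
[[ 440.   289.6   13.8   56.    39.7   24.6  343.4  111.6]
 [ 453.8  244.4   11.9   54.4   40.8   24.8  338.5  122.3]
 [ 607.2  321.1   12.5   69.1   41.    24.7  403.6  130.9]
 [ 462.3  198.4   10.8   55.3   39.8   24.8  331.6  132.7]
 [ 518.   -98.7   31.    33.7   33.1   14.1  278.9  210.5]
 [ 622.4 -196.3  -30.4   16.7   16.2   14.9  289.1  261.8]
 [ 538.8 -270.5  -33.9   27.2   11.7    0.9  236.4  264. ]
 [ 620.3 -312.4  -28.8   72.3   22.5   14.   253.6  298.8]]
t=22.9 at [ 616.7 -307.5   30.3] yaw -118.6 w 51.7 -> travel [ 3.2 26.2  3.4] roll 0.0 (j7 -68)
```

View pics/s8.png

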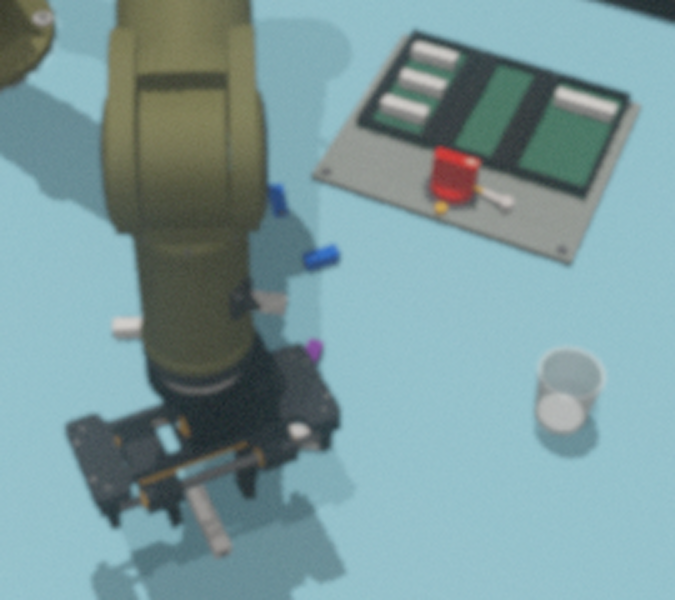

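Request:
step_arm([
  [3, 10, 3],
  [3, 20, 3],
  [3, 26, 3],
  [3, 26, 3],
  [3, 26, 3],
  [3, 26, 3],
  [3, 26, 3],
  [3, 26, 3],
  [3, 26, 3],
  [3, 26, 3],
], roll=[0, 0, 0, 0, 0, 0, 0, 0, 0, 0], claw=[0.6, 0.6, 0.6, 0.05, 0.05, 0.05, 0.05, 0.05, 0.05, 0.05])

```text
time: 23.85
tcp_pos: [0.6182, -0.3112, 0.0045]
ee_rot: [-90.3, 0.9, -118.6]
ft_force: [-0.4, -0.5, 0.9]
grip_width: 0.0137
```

```bash
python3 -c "
from h import *;from slots import *
x,y=slot('L',0)
go(x,y,82,102.3)"
```

```text
t=23.9 at [ 618.2 -311.2    4.5] yaw -118.6 w 13.7 -> travel [-511.1  -68.2 -275.6] roll -40.9 (j7 -67)
```

Request:
step_arm([
  [0, -40, 0],
  [0, -75, 0],
  [-511, -70, -276],
  [-511, -70, -276],
  [-511, -70, -276],
  [-511, -70, -276],
  [-511, -70, -276],
  [-511, -70, -276],
  [-511, -70, -276],
  [-511, -70, -276],
], roll=[0, 0, -40.9, -40.9, -40.9, -40.9, -40.9, -40.9, -40.9, -40.9], claw=[0.05, 0.05, 0.05, 0.05, 0.05, 0.05, 0.05, 0.05, 0.05, 0.05])

```text
time: 24.85
tcp_pos: [0.6189, 0.0896, 0.0827]
ee_rot: [-89.6, 0.9, -77.7]
ft_force: [0.3, 0.8, -0.7]
grip_width: 0.0138
```

```bash
python3 -c "
from h import *;from slots import *
x,y=slot('L',0)
go(x,y,82,102.3)"
```

```text
t=24.9 at [618.9  89.6  82.7] yaw -77.7 w 13.8 -> travel [-174.3    3.6   39.4] roll 0.0 (j7 -69)
```

Request:
step_arm([
  [-174, 4, 39],
  [-174, 4, 39],
  [-174, 4, 39],
  [-174, 4, 39],
  [-174, 4, 39],
  [-174, 4, 39],
  [-174, 4, 39],
  [-174, 35, 39],
  [-174, 40, 39],
  [-174, 40, 39],
], roll=[0, 0, 0, 0, 0, 0, 0, 0, 0, 0], claw=[0.05, 0.05, 0.05, 0.05, 0.05, 0.05, 0.05, 0.05, 0.05, 0.05])

```text
time: 25.85
tcp_pos: [0.6192, 0.2667, 0.0446]
ee_rot: [-89.7, 0.8, -77.8]
ft_force: [0.7, -0.4, -0.2]
grip_width: 0.0139
```

```bash
python3 -c "
from h import *;from slots import *
x,y=slot('L',0)
go(x,y,15,102.3)"
```

```text
t=25.9 at [619.2 266.7  44.6] yaw -77.8 w 13.9 -> travel [-1.  29.6  1.2] roll -0.1 (j7 -83)
```

Request:
step_arm([
  [-1, 15, 1],
  [-1, 25, 1],
  [-1, 29, 1],
  [-1, 29, 1],
  [-1, 29, 1],
  [-1, 29, 1],
  [-1, 29, 1],
  [-1, 29, 1],
  [-1, -5, 1],
  [-1, -40, 1],
], roll=[0, 0, 0, 0, 0, 0, 0, 0, 0, 0], claw=[0.05, 0.05, 0.05, 0.05, 0.05, 0.28, 0.28, 0.28, 0.28, 0.28])

```text
time: 26.85
tcp_pos: [0.6189, 0.267, 0.0841]
ee_rot: [-89.9, 0.8, -77.8]
ft_force: [0.7, 0.5, 0.0]
grip_width: 0.0244
```

```bash
python3 -c "
from h import *;from slots import *
go(618.3,-205,82,32.5+90)"
```

```text
t=26.9 at [618.9 267.   84.1] yaw -77.8 w 24.4 -> travel [ 461.2   -4.2 -100.2] roll -20.3 (j7 -84)
```

Request:
step_arm([
  [461, -4, -100],
  [461, -4, -100],
  [461, -4, -100],
  [461, -4, -100],
  [461, -4, -100],
  [461, -4, -100],
  [461, -4, -100],
  [461, -4, -100],
  [461, -4, -100],
  [461, -4, -100],
], roll=[-20.3, -20.3, -20.3, -20.3, -20.3, -20.3, -20.3, -20.3, -20.3, -20.3], claw=[0.6, 0.6, 0.6, 0.6, 0.6, 0.6, 0.6, 0.6, 0.6, 0.6])

```text
time: 27.85
tcp_pos: [0.6168, -0.2119, 0.0825]
ee_rot: [-89.7, 0.5, -57.9]
ft_force: [-0.9, -0.1, -0.3]
grip_width: 0.0523
```

```bash
python3 -c "
from h import *;from slots import *
go(618.3,-205,4.5,32.5+90)"
```

```text
t=27.9 at [ 616.8 -211.9   82.5] yaw -57.9 w 52.3 -> travel [-4.4 78.1  4.6] roll -0.4 (j7 -22)
```

Request:
step_arm([
  [-4, 10, 4],
  [-4, 45, 4],
  [-4, 70, 4],
  [-4, 78, 4],
  [-4, 78, 4],
  [-4, 78, 4],
  [-4, 78, 4],
  [-4, 78, 4],
  [-4, 78, 4],
  [-4, 78, 4],
], roll=[0, 0, 0, 0, 0, 0, 0, 0, 0, 0], claw=[0.6, 0.6, 0.6, 0.6, 0.6, 0.05, 0.05, 0.05, 0.05, 0.05])

```text
time: 28.85
tcp_pos: [0.6182, -0.2057, 0.0049]
ee_rot: [-89.7, 0.5, -57.9]
ft_force: [0.6, 0.2, 0.1]
grip_width: 0.0203
```

```bash
python3 -c "
from h import *;from slots import *
x,y=slot('L',-44)
go(x,y,82,102.3)"
```

```text
t=28.9 at [ 618.2 -205.7    4.9] yaw -57.9 w 20.3 -> travel [-359.7  -73.   239. ] roll 19.8 (j7 -20)
```

Request:
step_arm([
  [0, 0, 0],
  [0, 0, 0],
  [0, -40, 0],
  [0, -75, 0],
  [-360, -76, 239],
  [-360, -76, 239],
  [-360, -76, 239],
  [-360, -76, 239],
  [-360, -76, 239],
  [-360, -76, 239],
], roll=[0, 0, 0, 0, 19.8, 19.8, 19.8, 19.8, 19.8, 19.8], claw=[0.05, 0.05, 0.05, 0.05, 0.05, 0.05, 0.05, 0.05, 0.05, 0.05])

```text
time: 29.85
tcp_pos: [0.6257, 0.0956, 0.0836]
ee_rot: [-89.9, 0.5, -77.7]
ft_force: [1.2, -0.5, -0.2]
grip_width: 0.0135
```

```bash
python3 -c "
from h import *;from slots import *
x,y=slot('L',-44)
go(x,y,82,102.3)"
```

```text
t=29.9 at [625.7  95.6  83.6] yaw -77.7 w 13.5 -> travel [-125.9    2.9   31.4] roll -0.0 (j7 -69)
```

Request:
step_arm([
  [-126, 3, 31],
  [-126, 3, 31],
  [-126, 3, 31],
  [-126, 3, 31],
  [-126, 3, 31],
  [-126, 3, 31],
  [-126, 30, 31],
  [-126, 40, 31],
  [-126, 40, 31],
  [-126, 40, 31],
], roll=[0, 0, 0, 0, 0, 0, 0, 0, 0, 0], claw=[0.05, 0.05, 0.05, 0.05, 0.05, 0.05, 0.05, 0.05, 0.05, 0.05])

```text
time: 30.85
tcp_pos: [0.6295, 0.2247, 0.0453]
ee_rot: [-89.9, 0.5, -77.8]
ft_force: [0.0, -0.5, 0.4]
grip_width: 0.0135
```

```bash
python3 -c "
from h import *;from slots import *
x,y=slot('L',-44)
go(x,y,15,102.3)"
```

```text
t=30.9 at [629.5 224.7  45.3] yaw -77.8 w 13.5 -> travel [-0.3 30.3  0.1] roll -0.1 (j7 -78)
```

Request:
step_arm([
  [0, 15, 0],
  [0, 25, 0],
  [0, 30, 0],
  [0, 30, 0],
  [0, 30, 0],
  [0, 30, 0],
  [0, 30, 0],
  [0, 30, 0],
  [0, -5, 0],
  [0, -40, 0],
], roll=[0, 0, 0, 0, 0, 0, 0, 0, 0, 0], claw=[0.05, 0.05, 0.05, 0.05, 0.05, 0.28, 0.28, 0.28, 0.28, 0.28])

```text
time: 31.85
tcp_pos: [0.6284, 0.2241, 0.0845]
ee_rot: [-90.0, 0.5, -77.8]
ft_force: [0.2, 0.9, 0.5]
grip_width: 0.0245
```

```bash
python3 -c "
from h import *;from slots import *
np.set_printoptions(suppress=True,linewidth=150)
s=snap('top');print(spacers(s).round(1));save(s,'t9.png',(100,140,380,280),2.8)
go(512.5,-99.5,82,29+90)"
```

```text
[[ 602.3  313.1   12.    38.8   13.6   26.7  127.2  190.1]
 [ 523.4 -179.8   10.3   39.9   19.7   14.6  303.3  220. ]
 [ 512.3  -99.2   29.3   39.2   19.5   14.8  273.9  223.7]
 [ 469.5  191.9   13.    48.8   15.6   25.9  167.2  237.8]
 [ 460.9  238.5   13.    48.9   15.6   26.2  149.9  240.8]
 [ 445.6  284.9   12.8   49.3   15.2   25.9  132.3  246.1]
 [ 435.  -198.5   40.8   38.8   19.6   14.4  310.1  252.2]]
t=31.9 at [632.8 224.6  92. ] yaw -77.8 w 23.9 -> travel [ 291.5    5.2 -186. ] roll -16.8 (j7 -80)
```

View pics/t9.png

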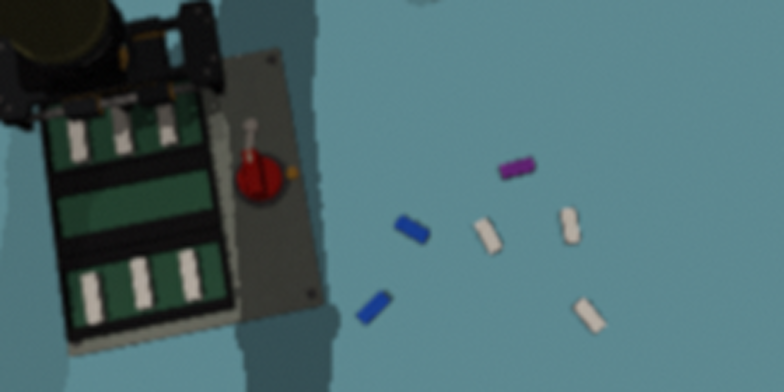

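Request:
step_arm([
  [291, 5, -186],
  [291, 5, -186],
  [291, 5, -186],
  [291, 5, -186],
  [291, 5, -186],
  [291, 5, -186],
  [291, 5, -186],
  [291, 5, -186],
  [291, 5, -186],
  [291, 25, -186],
], roll=[-16.8, -16.8, -16.8, -16.8, -16.8, -16.8, -16.8, -16.8, -16.8, -16.8], claw=[0.5, 0.5, 0.5, 0.5, 0.5, 0.5, 0.5, 0.5, 0.5, 0.5])

```text
time: 32.9
tcp_pos: [0.5154, -0.0977, 0.0639]
ee_rot: [-89.0, 0.3, -60.9]
ft_force: [0.6, -0.2, 0.7]
grip_width: 0.0437
```

```bash
python3 -c "
from h import *;from slots import *
go(512.4,-99.3,4.5,29+90)"
```

```text
t=32.9 at [515.4 -97.7  63.9] yaw -60.9 w 43.7 -> travel [ 0.2 59.3 -4.5] roll 0.1 (j7 -37)
```

Request:
step_arm([
  [0, 30, -4],
  [0, 52, -4],
  [0, 59, -4],
  [0, 59, -4],
  [0, 59, -4],
  [0, 59, -4],
  [0, 59, -4],
  [0, 59, -4],
  [0, 59, -4],
  [0, 59, -4],
], roll=[0, 0, 0, 0, 0, 0, 0, 0, 0, 0], claw=[0.5, 0.5, 0.5, 0.5, 0.05, 0.05, 0.05, 0.05, 0.05, 0.05])

```text
time: 33.9
tcp_pos: [0.5131, -0.0988, 0.0052]
ee_rot: [-88.9, 0.3, -60.9]
ft_force: [-0.7, 0.1, 3.7]
grip_width: 0.0137
```

```bash
python3 -c "
from h import *;from slots import *
x,y=slot('S',44)
go(x,y,82,102.3)"
```

```text
t=33.9 at [513.1 -98.8   5.2] yaw -60.9 w 13.7 -> travel [-334.8  -71.2  207.4] roll 16.8 (j7 -32)
```

Request:
step_arm([
  [0, -40, 0],
  [0, -76, 0],
  [-335, -73, 207],
  [-335, -73, 207],
  [-335, -73, 207],
  [-335, -73, 207],
  [-335, -73, 207],
  [-335, -73, 207],
  [-335, -73, 207],
  [-335, -73, 207],
], roll=[0, 0, 16.8, 16.8, 16.8, 16.8, 16.8, 16.8, 16.8, 16.8], claw=[0.05, 0.05, 0.05, 0.05, 0.05, 0.05, 0.05, 0.05, 0.05, 0.05])

```text
time: 34.9
tcp_pos: [0.5295, 0.2898, 0.0837]
ee_rot: [-89.1, 0.6, -77.7]
ft_force: [0.6, -0.3, 1.0]
grip_width: 0.0133
```

```bash
python3 -c "
from h import *;from slots import *
x,y=slot('S',44)
go(x,y,45,102.3)"
```

```text
t=34.9 at [529.5 289.8  83.7] yaw -77.7 w 13.3 -> travel [-2.9 38.8  1.3] roll -0.0 (j7 -92)
```

Request:
step_arm([
  [-3, 0, 1],
  [-3, 0, 1],
  [-3, 30, 1],
  [-3, 39, 1],
  [-3, 39, 1],
], roll=[0, 0, 0, 0, 0], claw=[0.05, 0.05, 0.05, 0.05, 0.05])

```text
time: 35.4
tcp_pos: [0.5293, 0.2908, 0.0434]
ee_rot: [-89.3, 0.5, -77.9]
ft_force: [0.7, 0.1, -0.1]
grip_width: 0.0136
```

```bash
python3 -c "
from h import *;from slots import *
x,y=slot('S',44)
go(x,y,15,102.3)"
```

```text
t=35.4 at [529.3 290.8  43.4] yaw -77.9 w 13.6 -> travel [-2.1 28.4  1.5] roll -0.2 (j7 -90)
```

Request:
step_arm([
  [-2, 15, 1],
  [-2, 24, 1],
  [-2, 28, 1],
  [-2, 28, 1],
  [-2, 28, 1],
  [-2, 28, 1],
  [-2, 28, 1],
  [-2, 28, 1],
  [-2, -5, 1],
  [-2, -40, 1],
], roll=[0, 0, 0, 0, 0, 0, 0, 0, 0, 0], claw=[0.05, 0.05, 0.05, 0.05, 0.05, 0.28, 0.28, 0.28, 0.28, 0.28])

```text
time: 36.4
tcp_pos: [0.5285, 0.2919, 0.0829]
ee_rot: [-89.4, 0.4, -77.9]
ft_force: [-0.0, 0.3, 0.9]
grip_width: 0.0239
```

```bash
python3 -c "
from h import *;from slots import *
go(523.6,-180,82,10+90)"
```

```text
t=36.4 at [528.5 291.9  82.9] yaw -77.9 w 23.9 -> travel [ 460.3   -3.4 -103.9] roll 2.1 (j7 -92)
```

Request:
step_arm([
  [460, -3, -104],
  [460, -3, -104],
  [460, -3, -104],
  [460, -3, -104],
  [460, -3, -104],
  [460, -3, -104],
  [460, -3, -104],
  [460, -3, -104],
  [460, -3, -104],
  [460, -3, -104],
], roll=[2, 2, 2, 2, 2, 2, 2, 2, 2, 2], claw=[0.5, 0.5, 0.5, 0.5, 0.5, 0.5, 0.5, 0.5, 0.5, 0.5])

```text
time: 37.4
tcp_pos: [0.5222, -0.1856, 0.0821]
ee_rot: [-89.4, 0.2, -80.2]
ft_force: [-0.2, 0.3, 0.2]
grip_width: 0.0436
```

```bash
python3 -c "
from h import *;from slots import *
go(523.6,-180,4.5,10+90)"
```

```text
t=37.4 at [ 522.2 -185.6   82.1] yaw -80.2 w 43.6 -> travel [-5.  77.7  1.5] roll -0.2 (j7 -45)
```

Request:
step_arm([
  [-5, 10, 1],
  [-5, 45, 1],
  [-5, 70, 1],
  [-5, 77, 1],
  [-5, 77, 1],
  [-5, 77, 1],
  [-5, 77, 1],
  [-5, 77, 1],
  [-5, 77, 1],
  [-5, 77, 1],
], roll=[0, 0, 0, 0, 0, 0, 0, 0, 0, 0], claw=[0.5, 0.5, 0.5, 0.5, 0.5, 0.05, 0.05, 0.05, 0.05, 0.05])

```text
time: 38.4
tcp_pos: [0.5234, -0.18, 0.0056]
ee_rot: [-89.4, 0.3, -80.2]
ft_force: [-0.4, 0.7, 2.6]
grip_width: 0.0135
```

```bash
python3 -c "
from h import *;from slots import *
x,y=slot('S',0)
go(x,y,82,102.3)"
```

```text
t=38.4 at [ 523.4 -180.     5.6] yaw -80.2 w 13.5 -> travel [-421.8  -73.5   90.2] roll -2.5 (j7 -41)
```

Request:
step_arm([
  [0, -40, 0],
  [0, -76, 0],
  [-422, -77, 90],
  [-422, -77, 90],
  [-422, -77, 90],
  [-422, -77, 90],
  [-422, -77, 90],
  [-422, -77, 90],
  [-422, -77, 90],
  [-422, -77, 90],
], roll=[0, 0, -2.5, -2.5, -2.5, -2.5, -2.5, -2.5, -2.5, -2.5], claw=[0.05, 0.05, 0.05, 0.05, 0.05, 0.05, 0.05, 0.05, 0.05, 0.05])

```text
time: 39.4
tcp_pos: [0.5382, 0.2214, 0.0855]
ee_rot: [-89.3, 0.3, -77.7]
ft_force: [0.5, 0.1, -0.5]
grip_width: 0.0136
```

```bash
python3 -c "
from h import *;from slots import *
x,y=slot('S',0)
go(x,y,45,102.3)"
```

```text
t=39.4 at [538.2 221.4  85.5] yaw -77.7 w 13.6 -> travel [-27.8  40.7   7.5] roll -0.0 (j7 -86)
```

Request:
step_arm([
  [-28, 0, 7],
  [-28, 0, 7],
  [-28, 0, 7],
  [-28, 30, 7],
  [-28, 41, 7],
  [-28, 41, 7],
], roll=[0, 0, 0, 0, 0, 0], claw=[0.05, 0.05, 0.05, 0.05, 0.05, 0.05])

```text
time: 40.0
tcp_pos: [0.5382, 0.2481, 0.0431]
ee_rot: [-89.5, 0.2, -77.9]
ft_force: [0.4, 0.1, 0.1]
grip_width: 0.0136
```

```bash
python3 -c "
from h import *;from slots import *
x,y=slot('S',0)
go(x,y,15,102.3)"
```

```text
t=40.0 at [538.2 248.1  43.1] yaw -77.9 w 13.6 -> travel [-1.9 28.1  2. ] roll -0.2 (j7 -86)
```

Request:
step_arm([
  [-2, 15, 2],
  [-2, 24, 2],
  [-2, 28, 2],
  [-2, 28, 2],
  [-2, 28, 2],
  [-2, 28, 2],
  [-2, 28, 2],
  [-2, 28, 2],
  [-2, -5, 2],
  [-2, -40, 2],
], roll=[0, 0, 0, 0, 0, 0, 0, 0, 0, 0], claw=[0.05, 0.05, 0.05, 0.05, 0.05, 0.28, 0.28, 0.28, 0.28, 0.28])

```text
time: 41.0
tcp_pos: [0.5383, 0.2497, 0.0825]
ee_rot: [-89.7, 0.1, -77.9]
ft_force: [1.7, 0.8, -0.5]
grip_width: 0.0241
```

```bash
python3 -c "
from h import *;from slots import *
go(435.1,-198.5,82,40.4+90)"
```

```text
t=41.0 at [538.3 249.7  82.5] yaw -77.9 w 24.1 -> travel [ 416.5   -0.9 -195. ] roll -28.3 (j7 -88)
```

Request:
step_arm([
  [416, -1, -195],
  [416, -1, -195],
  [416, -1, -195],
  [416, -1, -195],
  [416, -1, -195],
  [416, -1, -195],
  [416, -1, -195],
  [416, -1, -195],
  [416, -1, -195],
  [416, -1, -195],
], roll=[-28.3, -28.3, -28.3, -28.3, -28.3, -28.3, -28.3, -28.3, -28.3, -28.3], claw=[0.5, 0.5, 0.5, 0.5, 0.5, 0.5, 0.5, 0.5, 0.5, 0.5])

```text
time: 42.0
tcp_pos: [0.4329, -0.2042, 0.0825]
ee_rot: [-89.8, -0.2, -50.1]
ft_force: [-0.5, 0.2, -0.2]
grip_width: 0.0443
```

```bash
python3 -c "
from h import *;from slots import *
go(435.1,-198.5,4.5,40.4+90)"
```

```text
t=42.0 at [ 432.9 -204.2   82.5] yaw -50.1 w 44.3 -> travel [-3.2 78.   5. ] roll -0.5 (j7 -20)
```

Request:
step_arm([
  [-3, 10, 5],
  [-3, 45, 5],
  [-3, 70, 5],
  [-3, 78, 5],
  [-3, 78, 5],
  [-3, 78, 5],
  [-3, 78, 5],
  [-3, 78, 5],
  [-3, 78, 5],
  [-3, 78, 5],
], roll=[0, 0, 0, 0, 0, 0, 0, 0, 0, 0], claw=[0.5, 0.5, 0.5, 0.5, 0.5, 0.05, 0.05, 0.05, 0.05, 0.05])

```text
time: 43.0
tcp_pos: [0.4357, -0.1986, 0.005]
ee_rot: [-89.7, -0.2, -50.1]
ft_force: [-0.5, -0.3, 2.2]
grip_width: 0.0136
```

```bash
python3 -c "
from h import *;from slots import *
x,y=slot('S',-44)
go(x,y,82,102.3)"
```

```text
t=43.0 at [ 435.7 -198.6    5. ] yaw -50.1 w 13.6 -> travel [-238.1  -76.1  348.2] roll 27.6 (j7 -10)
```

Request:
step_arm([
  [0, -40, 0],
  [0, -76, 0],
  [-238, -77, 348],
  [-238, -77, 348],
  [-238, -77, 348],
  [-238, -77, 348],
  [-238, -77, 348],
  [-238, -77, 348],
  [-238, -77, 348],
  [-238, -77, 348],
], roll=[0, 0, 27.6, 27.6, 27.6, 27.6, 27.6, 27.6, 27.6, 27.6], claw=[0.05, 0.05, 0.05, 0.05, 0.05, 0.05, 0.05, 0.05, 0.05, 0.05])

```text
time: 44.0
tcp_pos: [0.5371, 0.1651, 0.0827]
ee_rot: [-89.6, -0.0, -77.6]
ft_force: [1.2, -1.1, 0.5]
grip_width: 0.0139
```

```bash
python3 -c "
from h import *;from slots import *
x,y=slot('S',-44)
go(x,y,45,102.3)"
```

```text
t=44.0 at [537.1 165.1  82.7] yaw -77.6 w 13.9 -> travel [-38.8  37.8  20.8] roll 0.1 (j7 -81)
```

Request:
step_arm([
  [-39, 0, 21],
  [-39, 0, 21],
  [-39, 0, 21],
  [-39, 30, 21],
  [-39, 38, 21],
  [-39, 38, 21],
], roll=[0, 0, 0, 0, 0, 0], claw=[0.05, 0.05, 0.05, 0.05, 0.05, 0.05])

```text
time: 44.6
tcp_pos: [0.5482, 0.2056, 0.0437]
ee_rot: [-89.8, -0.1, -77.8]
ft_force: [-0.2, -0.2, -0.7]
grip_width: 0.014
```

```bash
python3 -c "
from h import *;from slots import *
x,y=slot('S',-44)
go(x,y,15,102.3)"
```

```text
t=44.6 at [548.2 205.6  43.7] yaw -77.8 w 14.0 -> travel [-1.7 28.7  1.4] roll -0.1 (j7 -82)
```

Request:
step_arm([
  [-2, 15, 1],
  [-2, 24, 1],
  [-2, 28, 1],
  [-2, 28, 1],
  [-2, 28, 1],
  [-2, 28, 1],
  [-2, 28, 1],
  [-2, 28, 1],
  [-2, -5, 1],
  [-2, -45, 1],
], roll=[0, 0, 0, 0, 0, 0, 0, 0, 0, 0], claw=[0.05, 0.05, 0.05, 0.05, 0.05, 0.28, 0.28, 0.28, 0.28, 0.28])

```text
time: 45.6
tcp_pos: [0.5471, 0.2073, 0.0878]
ee_rot: [-90.0, -0.2, -77.8]
ft_force: [0.7, 1.5, -0.1]
grip_width: 0.0245
```

Request:
step_arm([
  [0, -20, 0],
  [300, -20, 0],
  [300, -20, 0],
  [300, -20, 0],
  [300, -20, 0],
  [300, -20, 0],
  [300, -20, 0],
  [300, -20, 0],
  [300, -20, 0],
  [300, -20, 0],
], roll=[0, 0, 0, 0, 0, 0, 0, 0, 0, 0], claw=[0.28, 0.28, 0.28, 0.28, 0.28, 0.28, 0.28, 0.28, 0.28, 0.28])

```text
time: 46.6
tcp_pos: [0.6105, -0.0843, 0.1085]
ee_rot: [-90.0, -0.1, -77.7]
ft_force: [0.6, 0.1, -0.7]
grip_width: 0.0243
```

```bash
python3 -c "
from h import *;from slots import *
np.set_printoptions(suppress=True,linewidth=150)
for n in('top','scene'):
    s=snap(n);save(s,n+'10.png',(100,140,300,290) if n=='top' else (280,80,440,200),4 if n=='top' else 5)
    for r in spacers(s,zp=.025 if n=='top' else .022):
        if r[1]<150: print(r.round(1));continue
        for k in 'MSL':
            d=r[:2]-C[k]
            if abs(d@ux)<40: print(n,k,'x %.1f y %.1f da %.1f len %.0f z %.1f'%(d@ux,d@uy,r[2]-12.3,r[3],r[5]))
go(564.5,127,25,102.3)"
```

```text
top L x -1.7 y -44.9 da -0.1 len 63 z 26.5
top L x -2.1 y -0.6 da 0.0 len 63 z 25.9
top L x -1.6 y 42.9 da -0.1 len 62 z 25.7
top S x 4.7 y -43.7 da -8.0 len 21 z 25.9
top S x -1.3 y -0.9 da 0.3 len 35 z 26.4
top S x -2.3 y 42.8 da -0.5 len 36 z 26.4
top M x 1.1 y 49.0 da -0.1 len 37 z 26.2
scene M x 15.0 y 52.5 da -69.4 len 27 z 25.4
scene S x -0.5 y 44.4 da 3.2 len 39 z 26.1
scene L x 0.3 y 43.5 da 0.1 len 67 z 25.0
scene S x -0.1 y 1.2 da 1.2 len 39 z 25.2
scene L x -0.4 y 1.1 da -0.7 len 67 z 25.7
scene S x 0.1 y -42.8 da 0.5 len 38 z 25.7
[455.4  86.9 -78.8  86.8  31.3   8.9 302.2 152.6]
scene L x 0.2 y -43.3 da -0.8 len 67 z 25.4
[678.9   5.3 -54.6  63.5  49.4   1.8 364.4 213.1]
[715.9  22.6  86.4  39.2  20.4   1.7 380.8 217.2]
[715.2 -21.7  15.2  34.4  25.2   1.4 370.1 228.7]
[ 524.4 -210.2  -13.8   37.    16.5    1.1  248.1  239.3]
[ 568.1 -220.5  -10.8   42.3   31.     1.3  262.4  252.6]
[ 435.8 -335.4  -43.    32.5   16.4    0.9  178.2  256. ]
[ 622.3 -260.3  -25.7  102.9   69.     1.2  270.5  277.2]
[ 631.1 -213.4  -60.2   39.7   20.     1.4  287.   265.9]
[ 536.8 -291.4  
[... 309 characters left out ...]
    0.8  229.9  304.4]
[ 672.  -285.9  -65.5   42.1   18.1    1.2  283.1  301.7]
[ 704.7 -256.5  -15.    31.2   22.2    1.3  302.3  298.3]
[ 618.6 -338.3  -33.5   32.8   17.6    1.1  243.6  302.9]
[ 567.2 -398.7  -43.    37.6   16.9    0.1  203.2  312.4]
[ 718.  -315.3  -34.7   73.3   33.2    0.9  291.8  325.3]
[ 711.8 -294.9  -72.    25.6   11.8    1.9  295.9  314.2]
[ 654.6 -345.8  -33.7   24.1   20.5    1.4  256.2  317.6]
[ 692.2 -337.7   65.3   31.2   18.1    0.9  274.   324.2]
[ 645.8 -378.8  -83.    30.7   21.5    1.   242.1  327. ]
[ 679.8 -366.1  -25.1   44.9   31.9    1.   258.8  331.7]
t=46.7 at [610.6 -83.4 108.6] yaw -77.6 w 24.0 -> travel [-215.6   83.     0.2] roll 0.1 (j7 -54)
```

View pics/top10.png

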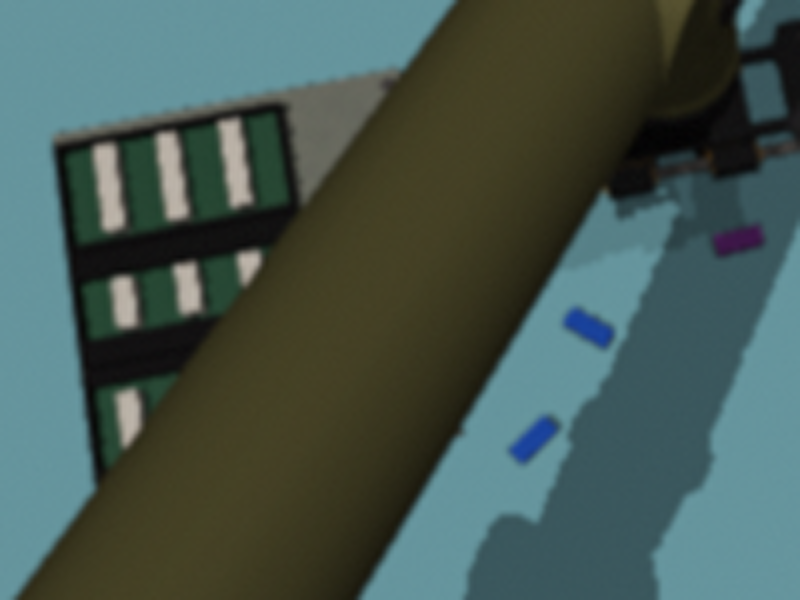

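View pics/scene10.png

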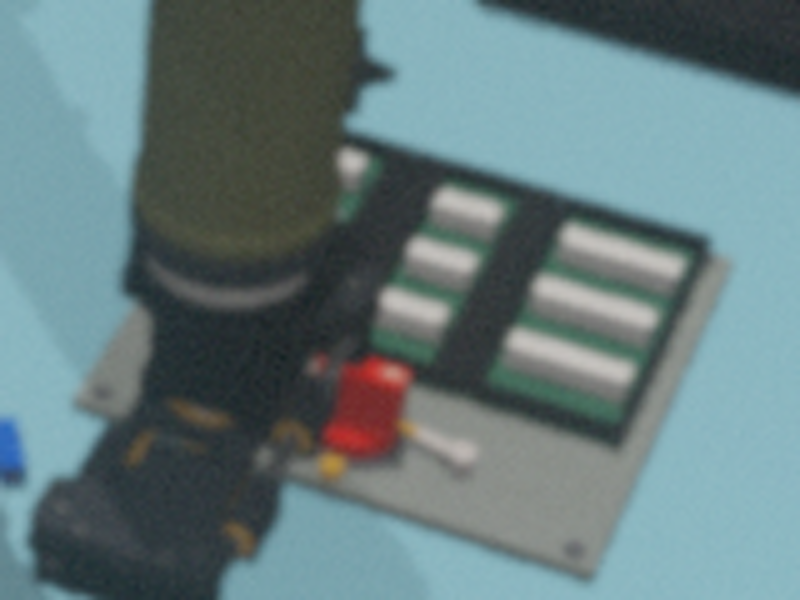

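Request:
step_arm([
  [-100, 5, 0],
  [-100, 5, 0],
  [-100, 5, 0],
  [-100, 5, 0],
  [-100, 5, 0],
  [-100, 5, 0],
  [-100, 5, 0],
  [-100, 5, 0],
  [-100, 5, 0],
  [-100, 5, 0],
], roll=[-85, -85, -85, -85, -85, -85, -85, -85, -85, -85], claw=[0.5, 0.5, 0.5, 0.5, 0.5, 0.5, 0.5, 0.5, 0.5, 0.5], grip_force=45)

```text
time: 47.7
tcp_pos: [0.5889, 0.0164, 0.1034]
ee_rot: [-90.1, -0.0, 7.9]
ft_force: [0.0, -1.0, 0.6]
grip_width: 0.0438
```

```bash
python3 -c "
from h import *
go(565,127,90,102.3)"
```

```text
t=47.7 at [588.9  16.4 103.4] yaw 7.9 w 43.8 -> travel [ -8.5  13.1 112.9] roll 85.6 (j7 14)
```

Request:
step_arm([
  [-8, 13, 113],
  [-8, 13, 113],
  [-8, 13, 113],
  [-8, 13, 113],
  [-8, 13, 113],
  [-8, 13, 113],
  [-8, 13, 113],
  [-8, 13, 113],
  [-8, 13, 113],
  [-8, 13, 113],
], roll=[-94.4, -94.4, -94.4, -94.4, -94.4, -94.4, -94.4, -94.4, -94.4, -94.4], claw=[0.5, 0.5, 0.5, 0.5, 0.5, 0.5, 0.5, 0.5, 0.5, 0.5])

```text
time: 48.7
tcp_pos: [0.5648, 0.1292, 0.0902]
ee_rot: [-90.0, 0.1, 93.9]
ft_force: [0.3, 0.6, 0.2]
grip_width: 0.0437
```

```bash
python3 -c "
from h import *
go(565,127,60,102.3)"
```

```text
t=48.7 at [564.8 129.2  90.2] yaw 93.9 w 43.7 -> travel [-2.1 30.2 -0. ] roll -8.4 (j7 84)
```

Request:
step_arm([
  [-2, 25, 0],
  [-2, 30, 0],
  [-2, 30, 0],
  [-2, 30, 0],
  [-2, 30, 0],
], roll=[-8.4, -8.4, -8.4, -8.4, -8.4], claw=[0.5, 0.5, 0.5, 0.5, 0.5])

```text
time: 49.2
tcp_pos: [0.5656, 0.1276, 0.0611]
ee_rot: [-90.1, 0.1, 102.2]
ft_force: [-0.1, -0.3, -0.6]
grip_width: 0.0437
```

```bash
python3 -c "
from h import *
s=snap('scene');save(s,'s11.png',(280,80,440,200),5)
s=snap('top');save(s,'t11.png',(100,140,300,290),4)
go(565,127,25,102.3)"
```

```text
t=49.3 at [565.5 127.4  61. ] yaw 102.2 w 43.3 -> travel [-0.2 36.   0.6] roll -0.1 (j7 93)
```

View pics/s11.png

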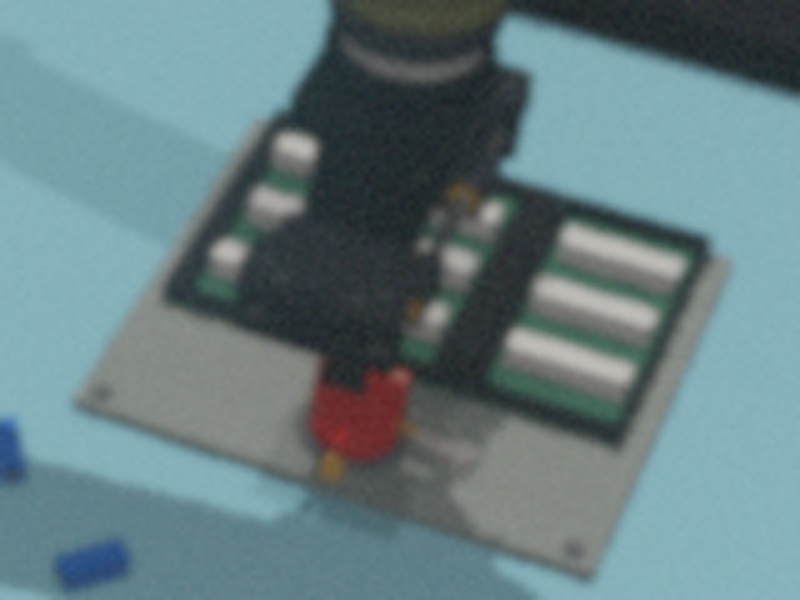

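View pics/t11.png

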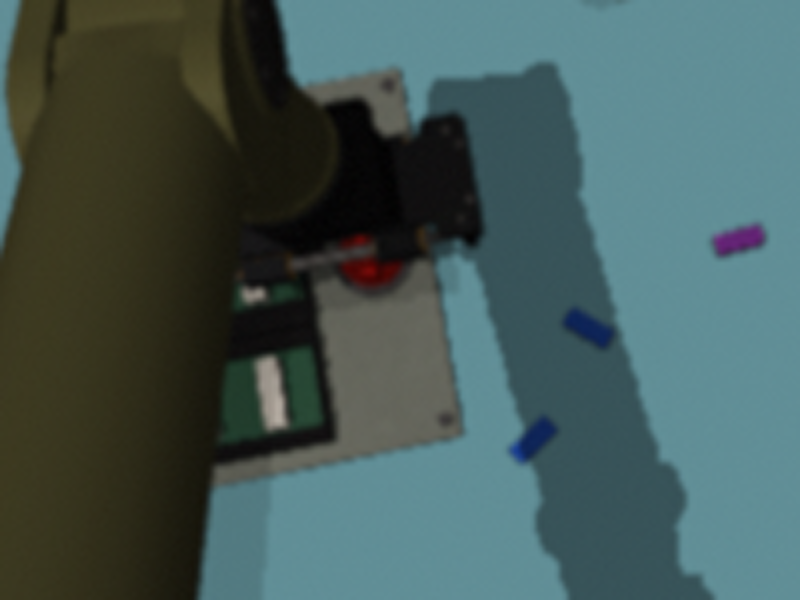

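Request:
step_arm([
  [0, 15, 0],
  [0, 28, 0],
  [0, 36, 0],
  [0, 36, 0],
  [0, 36, 0],
  [0, 36, 0],
  [0, 36, 0],
  [0, 36, 0],
  [0, 36, 0],
  [0, 36, 0],
], roll=[0, 0, 0, 0, 0, 0, 0, 0, 0, 0], claw=[0.5, 0.5, 0.5, 0.5, 0.05, 0.05, 0.05, 0.05, 0.05, 0.05])

```text
time: 50.3
tcp_pos: [0.5657, 0.1282, 0.0254]
ee_rot: [-90.1, 0.0, 102.3]
ft_force: [0.0, 1.6, 2.3]
grip_width: 0.0133
```

Gripped on the bar (13.3 mm, low side force). Now turn clockwise.

Request:
step_arm([
  [0, 0, 0],
  [0, 0, 0],
  [0, 0, 0],
  [0, 0, 0],
  [0, 0, 0],
  [0, 0, 0],
  [0, 0, 0],
  [0, 0, 0],
  [0, 0, 0],
  [0, 0, 0],
], roll=[5, 10, 16, 22, 28, 34, 40, 46, 52, 58], claw=[0.05, 0.05, 0.05, 0.05, 0.05, 0.05, 0.05, 0.05, 0.05, 0.05])

```text
time: 51.3
tcp_pos: [0.566, 0.1294, 0.0254]
ee_rot: [-90.1, -0.2, 44.1]
ft_force: [1.6, 3.6, -2.2]
grip_width: 0.0134
```

```bash
python3 -c "
from h import *
go(565,127,25,12.3);print(robot.state()['ft_force'],robot.state()['wrist_torque'])"
```

```text
t=51.3 at [566.  129.4  25.4] yaw 44.1 w 13.4 -> travel [-2.4  0.4 -1. ] roll 31.8 (j7 40)
[ 1.64072772  3.59540625 -2.19790028] [ 0.50255889 -0.28051766 -0.02625324]
```

Request:
step_arm([
  [0, 0, 0],
  [0, 0, 0],
  [0, 0, 0],
  [0, 0, 0],
  [0, 0, 0],
  [0, 0, 0],
  [0, 0, 0],
  [0, 0, 0],
], roll=[6, 12, 18, 24, 29, 31, 31, 31], claw=[0.05, 0.05, 0.05, 0.05, 0.05, 0.05, 0.05, 0.05])

```text
time: 52.1
tcp_pos: [0.5667, 0.1297, 0.0254]
ee_rot: [-90.0, -0.3, 13.1]
ft_force: [2.2, 1.8, -2.1]
grip_width: 0.0134
```

Request:
step_arm([
  [0, 0, 0],
  [0, 0, 0],
  [0, 0, 0],
  [0, 0, 0],
  [0, 0, 0],
  [0, -30, 0],
  [0, -60, 0],
  [0, -90, 0],
  [0, -110, 0],
  [0, -110, 0],
], roll=[0, 0, 0, 0, 0, 0, 0, 0, 0, 0], claw=[0.45, 0.45, 0.45, 0.45, 0.45, 0.45, 0.45, 0.45, 0.45, 0.45])

```text
time: 53.1
tcp_pos: [0.5682, 0.1299, 0.1386]
ee_rot: [-89.9, -0.6, 13.1]
ft_force: [0.9, -0.1, -0.4]
grip_width: 0.0393
```

```bash
python3 -c "
from h import *
go(520,-150,150)"
```

```text
t=53.1 at [568.2 129.9 138.6] yaw 13.1 w 39.3 -> travel [-110.4  -12.9 -261.6] roll 0.0 (j7 7)
```

Request:
step_arm([
  [-149, -13, -428],
  [-149, -13, -428],
  [-149, -13, -428],
  [-149, -13, -428],
  [-149, -13, -428],
  [-149, -13, -428],
  [-149, -13, -428],
  [-149, -13, -428],
  [-149, -13, -428],
  [-149, -13, -428],
], roll=[0, 0, 0, 0, 0, 0, 0, 0, 0, 0], claw=[0.45, 0.45, 0.45, 0.45, 0.45, 0.45, 0.45, 0.45, 0.45, 0.45])

```text
time: 54.1
tcp_pos: [0.5155, -0.3299, 0.1491]
ee_rot: [-90.2, -0.4, 12.4]
ft_force: [-1.1, -0.8, -0.1]
grip_width: 0.0396
```

```bash
python3 -c "
from h import *;from slots import *
for n in('top','scene'):
    s=snap(n);save(s,n+'12.png',(100,140,300,290) if n=='top' else (280,80,440,200),4 if n=='top' else 5);save(s,n+'12f.png')
    for r in spacers(s,zp=.025 if n=='top' else .022):
        if r[1]<150: continue
        for k in 'MSL':
            d=r[:2]-C[k]
            if abs(d@ux)<40: print(n,k,'x %.1f y %.1f da %.1f len %.0f z %.1f'%(d@ux,d@uy,r[2]-12.3,r[3],r[5]))
    P=world(s);hs=cv2.cvtColor(s['color'],cv2.COLOR_RGB2HSV)
    red=((hs[...,0]<8)|(hs[...,0]>172))&(hs[...,1]>150)&(hs[...,2]>60);q=P[red];t=q[(q[:,2]>.046)&(q[:,2]<.06)&(q[:,1]>0)&(q[:,1]<.25)]
    print(cv2.minAreaRect((t[:,:2]*1000).astype(np.float32)))
"
```

```text
top L x -1.6 y -45.0 da -0.1 len 62 z 26.4
top L x -2.1 y -0.7 da 0.1 len 63 z 25.8
top L x -1.6 y 42.9 da -0.0 len 62 z 26.0
top S x -1.8 y -44.4 da -0.3 len 34 z 25.5
top S x -1.4 y -0.9 da 0.3 len 34 z 26.1
top S x -2.2 y 42.8 da -0.3 len 35 z 26.2
top M x -1.6 y -45.8 da 0.7 len 49 z 26.0
top M x -0.1 y 0.8 da 0.8 len 49 z 26.4
top M x -5.0 y 48.8 da 0.4 len 49 z 25.8
((566.6219482421875, 126.62798309326172), (14.03487491607666, 43.7950553894043), 11.494352340698242)
scene M x 3.7 y 174.7 da -83.2 len 59 z 2.1
scene S x -14.7 y 130.3 da -67.2 len 98 z 2.4
scene L x -20.0 y 154.2 da -94.4 len 102 z 2.6
scene S x 35.3 y 161.4 da -40.0 len 46 z 2.5
scene M x 22.7 y 110.3 da 73.6 len 53 z 2.1
scene S x 24.8 y 115.3 da -92.2 len 64 z 2.3
scene M x -2.3 y 48.8 da 10.6 len 55 z 24.8
scene M x 0.9 y 0.0 da 1.8 len 54 z 25.1
scene S x -0.4 y 41.5 da 2.4 len 40 z 24.7
scene L x 0.3 y 42.7 da 0.2 len 68 z 25.3
scene S x -0.5 y 0.7 da -10.6 len 40 z 24.3
scene M x -0.5 y -45.4 da 0.7 len 54 z 24.8
scene L x -0.3 y -0.1 da -0.1 len 68 z 24.6
scene S x -0.1 y -42.9 da 6.8 len 40 z 24.5
scene L x 0.4 y -45.5 da 0.9 len 67 z 24.8
((568.7437744140625, 126.10993957519531), (13.600431442260742, 40.98865509033203), 14.523097038269043)
```

View pics/top12.png

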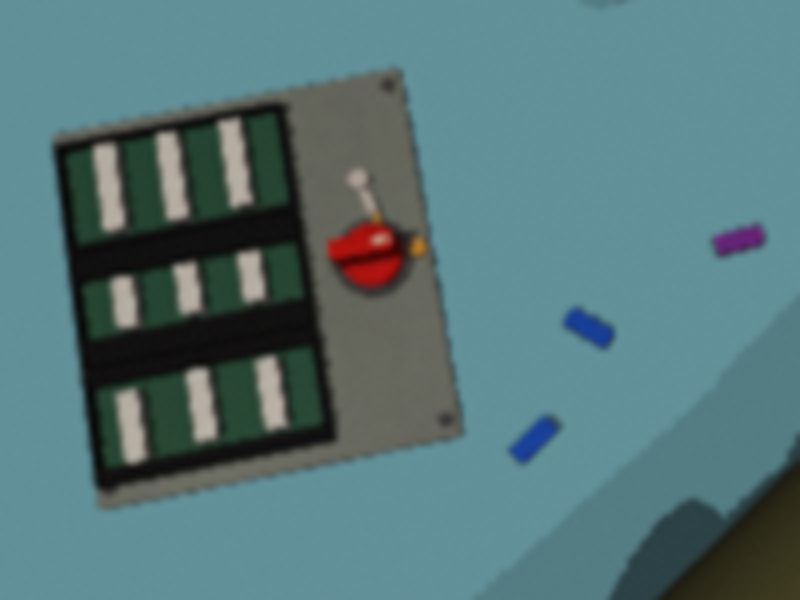

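View pics/scene12f.png

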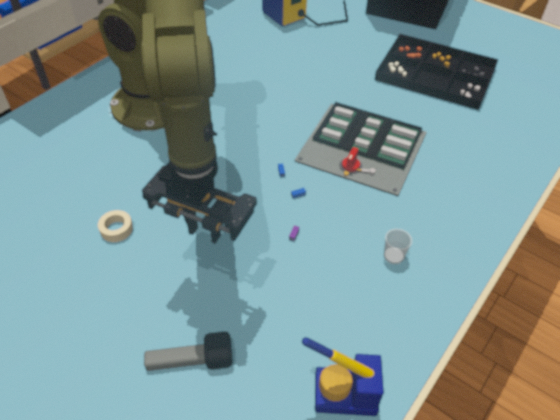

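Request:
step_arm([
  [0, 0, 0],
  [0, 0, 0],
  [0, 0, 0],
], roll=[0, 0, 0], claw=[0.45, 0.45, 0.45])

```text
time: 54.5
tcp_pos: [0.5191, -0.3208, 0.148]
ee_rot: [-89.8, -0.5, 13.0]
ft_force: [-0.4, 0.4, 0.5]
grip_width: 0.0392
```

```bash
python3 -c "
from h import *
print(robot.state()['ft_force']);print(robot.finish_job())"
```

```text
[-0.37594494  0.44186406  0.5175885 ]
the job is handed in; nothing more can be done
None
```

All nine spacers (three short, three medium, three long) are in their matching trays. The red knob is turned about 90° clockwise to the locked position, and I handed the job in at about 54.5 s. One long spacer was knocked about 27 mm aside during the run, so I measured it again before gripping it.

**Spacers:** In the last pictures from both cameras, every spacer lies flat, with its top about 25 mm above the bench as it should be. The top view puts each one within 5 mm of its lane's middle line, within 50 mm of its centre along the lane, and within 1° of square.

**Knob and bystanders:** The knob's bar lies along the carrier's y axis to within about 2°. The cup, tape roll and scanner look unmoved in the picture, though I didn't measure them. The arm was clear of everything.

**Disagreements:**
- The outermost medium spacer reads 5.0 mm off the middle line in the top view and 2.3 mm in the scene view. The lane allows only 4 mm, so the top reading looks slightly off, but either value is inside the 9 mm limit.
- The scene view showed a few angles up to 11° off square where the top view showed less than 1°. I took these as fitting errors from the visible sides; they would still be under the 0.3 rad (17°) limit.

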